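# Fetch the transformer from behind the cans in the parts bay

### The job

The small transformer lies at the back of the parts bay, behind three tall containers: first stand all three on the grey mat, then, while they wait there, seat the transformer in the rectangular nest of the chassis, flat and with its long side along the nest's long side. Then put each of the three back upright in the very compartment where it stood at the start, and let go of everything. Never tip a container over, and leave the solder spool, the heat sink and the relay where they are.

Things in the scene. Friction and masses are not known exactly. Their poses are not given: they have to be found in the camera images.
- aerosol: Bare steel spray can with a paper band and a narrow white cap: round, 40 mm diameter, straight sides up to 106 mm, 128 mm high in all, about 0.25 kg. Origin: centre of its underside, z up along its axis. Stands at the start in one of the bay's three front compartments (which one varies).
- bottle: White square plastic bottle with a round black cap: 40 x 40 mm (x, y), straight sides up to 106 mm, 123 mm high in all, about 0.22 kg. Origin: centre of its underside, z up, x and y square to its sides. Stands in one of the three front compartments, its sides within 0.1 rad of the bay's.
- capacitor: Large black cylindrical capacitor with two brass terminals on its aluminium top: 40 mm diameter, straight sides up to 110 mm, 117 mm high in all, about 0.25 kg. Origin: centre of its underside, z up. Stands in one of the three front compartments.
- transformer: Small laminated transformer, dark steel core, copper winding bulging at two faces: 34 (x) x 44 (y) x 38 (z) mm, about 0.3 kg. Origin: centre of its underside, z up. Grip it across the 44 mm, on the flat core ends facing its +-y (22 mm wide). It starts in the bay's rear trough, its y within 0.1 rad of the bay's y.
- bay: Fixed grey steel parts tray, 111 (x) x 194 (y) mm, floor 4 mm thick; origin: centre of its underside, -x faces the robot. Front row: three compartments 58 (x) x 60 (y) mm inside, centres at x -23.5, y -64, 0, +64 mm. Behind, centred at x +30.5: one trough 44 (x) x 188 (y) mm. Above the bench: front lip and dividers 12 mm, side walls 20, back wall 30.
- mat: Fixed flat mat of light grey plastic, 120 (x) x 240 (y) x 3 (z) mm, on one side of the bay (left or right varies). Origin: centre of its underside. The side area for the three tall containers.
- chassis: Fixed aluminium plate, 110 (x) x 200 (y) x 10 (z) mm, across the bay from the mat; green board at its +y end, black terminal strip at -y (both up to 17 mm high). Origin: centre of its underside. Straight above the origin is the nest: a dark rectangular rim, 50 (x) x 60 (y) mm inside, its floor 10 mm and its top 17 mm above the bench.
- spool: Spool of solder wire with blue flanges, 52 mm diameter, 40 mm high, standing between the robot and the bay; origin at the centre of its underside. To be left alone.
- heatsink: Finned aluminium heat sink, 40 x 60 x 25 mm, lying between the robot and the bay; origin at the centre of its underside. To be left alone.
- relay: Cream relay on a black base, 36 x 36 x 44 mm, standing to the left of the bay and beyond the place of the mat or chassis; origin at the centre of its underside. To be left alone.
Mind the look-alikes: they are no part of the job. There is more than one size of the chassis; the job needs the smaller. What is shaped like the bottle but red is not meant.

How it is judged:
On the way, in this order (a step that is already met when the one before it is completed fails the run):
1. all three tall containers stand on the mat, the transformer still in its place in the bay (x of aerosol in the frame of mat between -0.06 and 0.06 m and y of aerosol in the frame of mat between -0.12 and 0.12 m and z of each of aerosol, bottle, capacitor in the frame of mat below 0.009 m and angle between each of aerosol, bottle, capacitor's own z axis and vertical below 0.15 rad and x of bottle in the frame of mat between -0.06 and 0.06 m and y of bottle in the frame of mat between -0.12 and 0.12 m and x of capacitor in the frame of mat between -0.06 and 0.06 m and y of capacitor in the frame of mat between -0.12 and 0.12 m and distance of transformer from where it was at the start of the episode below 0.025 m), for 0.2 s.
2. the transformer is seated in the chassis nest while the three containers still stand on the mat (x of transformer in the frame of chassis between -0.012 and 0.012 m and y of transformer in the frame of chassis between -0.012 and 0.012 m and z of transformer in the frame of chassis below 0.0145 m and angle between transformer's own z axis and vertical below 0.12 rad and angle between the y axis of transformer and the y axis of chassis, either way round below 0.35 rad and x of aerosol in the frame of mat between -0.06 and 0.06 m and y of aerosol in the frame of mat between -0.12 and 0.12 m and z of each of aerosol, bottle, capacitor in the frame of mat below 0.009 m and angle between each of aerosol, bottle, capacitor's own z axis and vertical below 0.15 rad and x of bottle in the frame of mat between -0.06 and 0.06 m and y of bottle in the frame of mat between -0.12 and 0.12 m and x of capacitor in the frame of mat between -0.06 and 0.06 m and y of capacitor in the frame of mat between -0.12 and 0.12 m), for 0.2 s.
At the end, for the whole second after the job is handed in: Transformer at rest flat in the nest (within 12 mm of its middle in x and y, under 4.5 mm above its floor, long side within 0.35 rad of the nest's); aerosol, bottle and capacitor at rest, upright within 0.12 rad, each within 15 mm of its start (x of transformer in the frame of chassis between -0.012 and 0.012 m and y of transformer in the frame of chassis between -0.012 and 0.012 m and z of transformer in the frame of chassis below 0.0145 m and angle between each of transformer, aerosol, bottle, capacitor's own z axis and vertical below 0.12 rad and angle between the y axis of transformer and the y axis of chassis, either way round below 0.35 rad and linear speed of each of transformer, aerosol, bottle, capacitor below 0.02 m/s and distance of each of aerosol, bottle, capacitor from where it was at the start of the episode below 0.015 m); the robot touches nothing.
It fails at once if one of the three tall containers is tipped over (beyond 0.6 rad) (angle between any of aerosol, bottle, capacitor's own z axis and vertical above 0.6 rad).
It fails at once if the spool is moved by more than 20 mm (distance of spool from where it was at the start of the episode above 0.02 m).
It fails at once if the heatsink is moved by more than 20 mm (distance of heatsink from where it was at the start of the episode above 0.02 m).
It fails at once if the relay is moved by more than 20 mm (distance of relay from where it was at the start of the episode above 0.02 m).
It also fails if it takes over 141 s, if anything falls off the work surface, if the arm or the gripper's body presses on something with over 40 N, if the wrist force passes 120 N, or if a joint passes its speed limit or range.

### The arm

A 6-joint arm with a two-finger parallel gripper is mounted at the origin on the work surface. World frame = base frame: x ahead of the robot, y to its left, z up, the work surface at z = 0. Lengths are in m, angles in rad, forces in N, time in s.
With the tool pointing down it reaches from about 0.35 to 0.775 m from the base axis. Payload 7.3 kg.
Tool frame: the origin (TCP) lies midway between the tips of the shut fingers; the grasp point (between the pads) lies 19 mm behind it; z points along the fingers, y is the line along which they close (so a half turn about z gives the same grasp; the last joint's range is limited). The gripper opens to 92 mm and grips with 3 to 60 N. Pads are 19 mm wide; open, the fingers measure 130 mm over their backs; the gripper's body (75 mm by 190 mm) begins 47 mm behind the grasp point.
Start: joints at [1.137, 0.342, 1.524, -0, 1.275, -0.146], TCP at [0.149, 0.503, 0.227] pointing down, gripper open.
Joint ranges: [-2.53, 2.53], [-0.77, 2.02], [0.04, 2.7], [-1, 4.14], [0.28, 2.66], [-3.11, 3.11]. Speed limits (rad/s): [2.57, 2.57, 3.14, 3.14, 3.14, 3.14].

### API

Orientations are given as [roll, pitch, yaw] about the fixed x, y, z axes, in that order (R = Rz(yaw) Ry(pitch) Rx(roll)).
In Python, from cell import robot, read_camera, camera_params, nets gives the robot as it stands. The module is installed in compiled form; this text tells all that it offers.
- The arm moves only by the tool step_arm, never from a script. Its argument "steps" is a list of rows, each an object of numbers: "x", "y", "z": the shift along the tool's x, y, z as a fraction of full scale; "rx", "ry", "rz": the turn, a rotation vector about the tool's x, y, z as a fraction of full scale; "claw": the opening, from -1 (shut) to 1 (fully open). In form: [{"x": .., "y": .., "z": .., "rx": .., "ry": .., "rz": .., "claw": ..}, ...]. A call has 1 to 12 rows; each row is the pose to reach, as a shift and turn from the pose commanded when the call began, along the tool's axes at that moment; what a row does not reach only later rows make up. Full scale, the value 1, is 750 mm for a shift and pi/4 rad for a turn. A row lasts 1/12 s, in which the tool goes at most 41.7 mm and 7.16 degrees, less where a joint would pass 70% of its speed; a pose out of reach is approached as far as the arm can. A call with a number of a shift or a turn outside -1 to 1 is refused whole. A call with a gripper value outside its range is refused whole. The fingers move at their own pace and stop on an object; "squeeze" is the grip in N (left out, the last holds). Time passes only in rows, so rows that repeat a pose let the fingers close. It gives the time, the measured TCP pose, the force, the opening and the grip force at its end, in the units of the state.
- robot.observe(): the state, without advancing time (a new reading comes with each control period).
- read_camera(name): name is "side" or "top"; returns (picture, depth): 400x640x3 uint8, blue, green, red; 400x640 float32, m along the optical axis (not along the pixel's ray), 0 where there is no reading.
- camera_params(name): a dict with "fx", "fy", "cx", "cy" (pixels), "k1" (the pictures are not rectified: a ray, as slopes to the right and down, at radius r is drawn at 1 + k1 r^2 times it, then the intrinsics apply), "R" (3x3) and "t" (3): a world point X has camera coordinates R X + t. Camera axes: x right, y down, z forward; pixel columns grow to the right and rows downward; lengths in m; the calibration is good to about 2 mm. A picture is of the moment at which its call begins. camera_params takes no time and is no camera call.
- robot.hand_in(): hands the job in; it is judged then, once.
Trained networks look in the newest picture that a camera, given by its name, has taken for a name from the list of things; names that differ only in an ending like _2 or _b are one class to them, and where a whole thing is asked for, a point or a joint stands for the part that bears it (a point fixed in the world has none). Each returns a list of dicts, best first, with "conf" (0 to 1); they miss things now and then, are a little off and sometimes report something else, mostly with a low value. They report only what shows in the picture. A call takes as long as a camera call. They do not tell look-alikes from the thing itself.
- nets.masks_of(camera, query): "region" (400x640 bool, what is visible of it) and "box" ([left, top, right, bottom] in pixels, round what is visible of it).
- nets.landmark_of(camera, query): "pixel" ([row, column] in pixels: a listed point, or the origin of a listed thing).
The state is a dict: "time": time; "qpos": joint angles; "qvel": joint speeds; "joint_efforts": joint torques, N m; "tool_pos": TCP position; "tool_rot": TCP orientation; "contact_force": force on the tool from outside, world axes, zero at the start; "torque": the same for the moment, N m; "opening": finger opening in m; "grip_force": force on a finger pad.
Only numpy, scipy, OpenCV 4.12 (cv2) and the standard library are available. Lean on these libraries where they do the work, as an engineer would, in place of code of your own. Each camera call takes 0.05 s, during which the arm holds its last target. There are 200 camera calls.

## Working session

There is one attempt and no reset: what is moved stays moved. The work goes in short steps, Python scripts to look and compute and a tool call to move; the robot and the scene stay as the last step left them, time stands still between calls to the robot, and variables do not carry over. Pictures are saved under pics/ and viewed, at most 14 in all, crops included, and the job is handed in when it is done.

Besides the shell and the picture viewer there is one more tool, called by a JSON object that holds its "name" and its "arguments". step_arm: Moves the arm, as the interface text tells. Its arguments: {"type":"object","properties":{"steps":{"type":"array","items":{"type":"object","properties":{"x":{"type":"number","minimum":-1,"maximum":1},"y":{"type":"number","minimum":-1,"maximum":1},"z":{"type":"number","minimum":-1,"maximum":1},"rx":{"type":"number","minimum":-1,"maximum":1},"ry":{"type":"number","minimum":-1,"maximum":1},"rz":{"type":"number","minimum":-1,"maximum":1},"claw":{"type":"number"}}}},"squeeze":{"type":"number"}},"required":["steps"]}

```bash
mkdir -p pics
python3 - <<'E'
from cell import robot, read_camera, camera_params, nets
import cv2,numpy as np
for c in("top","side"):
    im,d=read_camera(c); cv2.imwrite(f"pics/{c}0.png",im); np.savez(f"{c}0.npz",im=im,d=d)
    p=camera_params(c); print(c,p['fx'],p['k1'],(-np.array(p['R']).T@p['t']).round(3),np.round(p['R'],2).tolist())
    for q in "aerosol bottle capacitor transformer bay mat chassis spool heatsink relay".split():
        print(q,[(np.round(r['pixel']).tolist(),round(r['conf'],2)) for r in nets.landmark_of(c,q)][:3])
s=robot.observe();print(s)
E
```

```text
top 449.52456284559884 -0.05188319000064709 [ 0.282 -0.017  1.178] [[-0.03, -1.0, -0.01], [-0.99, 0.03, -0.14], [0.14, 0.01, -0.99]]
aerosol [([140.0, 311.0], 0.82)]
bottle [([142.0, 294.0], 0.89), ([132.0, 248.0], 0.79)]
capacitor []
transformer [([119.0, 315.0], 0.77), ([206.0, 279.0], 0.26)]
bay [([130.0, 312.0], 0.77), ([209.0, 278.0], 0.25)]
mat [([182.0, 190.0], 0.59)]
chassis [([190.0, 421.0], 0.72), ([287.0, 430.0], 0.71)]
spool [([211.0, 277.0], 0.58)]
heatsink [([209.0, 330.0], 0.65)]
relay [([116.0, 205.0], 0.48)]
side 510.4051119013304 -0.0755061849943223 [1.224 0.832 0.858] [[-0.72, 0.69, -0.02], [0.41, 0.41, -0.81], [-0.55, -0.6, -0.58]]
aerosol [([235.0, 273.0], 0.69)]
bottle [([246.0, 292.0], 0.73), ([276.0, 312.0], 0.7)]
capacitor [([227.0, 258.0], 0.96), ([225.0, 348.0], 0.37), ([180.0, 247.0], 0.31)]
transformer [([247.0, 255.0], 0.74), ([279.0, 393.0], 0.6)]
bay [([248.0, 266.0], 0.76)]
mat [([279.0, 394.0], 0.73)]
chassis [([180.0, 248.0], 0.79), ([149.0, 312.0], 0.65)]
spool [([226.0, 351.0], 0.77)]
heatsink [([204.0, 315.0], 0.86)]
relay [([312.0, 333.0], 0.85)]
{'time': 1.1, 'qpos': array([ 1.13699290e+00,  3.41983900e-01,  1.52408706e+00, -1.49803829e-06,
        1.27539868e+00, -1.46028667e-01]), 'qvel': array([-0.00136051,  0.00035524, -0.00040399,  0.00054527,  0.00142596,
        0.00027569]), 'joint_efforts': array([-9.29195412e-04, -4.31143391e+01, -2.44480723e+01,  7.16976821e-02,
        4.82570054e-02, -5.85540533e-06]), 'tool_pos': array([0.14900935, 0.50343596, 0.2267534 ]), 'tool_rot': array([3.14147115e+00, 1.93182577e-05, 2.85381833e+00]), 'contact_force': array([-0.32416417,  0.06571585, -1.28785127]), 'torque': array([-0.0185399 ,  0.05274096, -0.0332869 ]), 'grip_force': 0.0, 'opening': 0.09186771031975535}
```

View pics/top0.png

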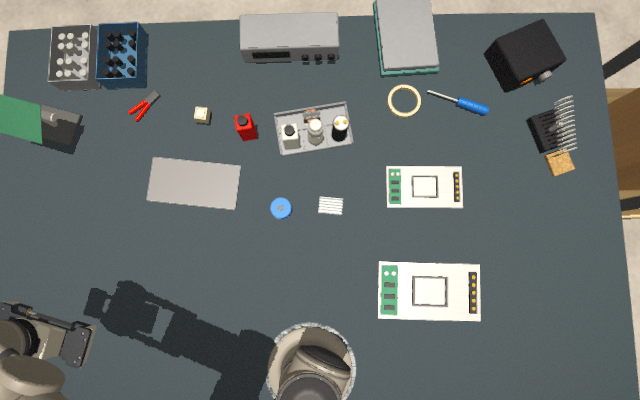

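View pics/side0.png

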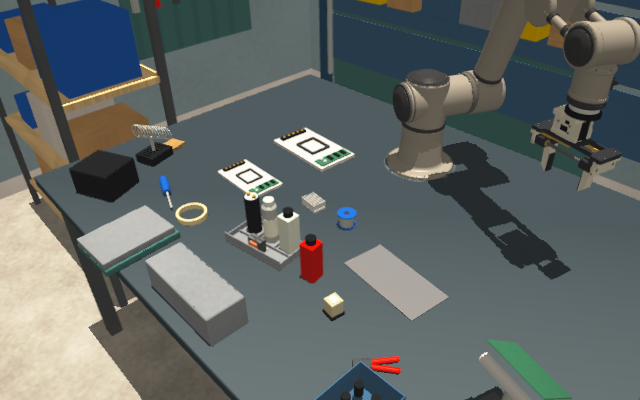

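The top view shows the mat at about (col 195, row 183), left of the bay (col 313, row 128). The smaller chassis is at (425, 187). In the bay the bottle is left (290), the aerosol in the middle (316) and the capacitor right (340). The red look-alike is at (244, 127). The side view agrees with this.

```bash
cat > h.py <<'E'
from cell import robot, read_camera, camera_params, nets
import cv2,numpy as np
def cloud(c,d):
    p=camera_params(c); R=np.array(p['R']);t=np.array(p['t'])
    v,u=np.mgrid[:400,:640]
    x=(u-p['cx'])/p['fx'];y=(v-p['cy'])/p['fy'];X,Y=x.copy(),y.copy()
    for _ in range(8):
        s=1+p['k1']*(X*X+Y*Y);X,Y=x/s,y/s
    P=(np.stack([X*d,Y*d,d],-1)-t)@R
    P[d==0]=np.nan
    return P
def rect(pts):
    r=cv2.minAreaRect((pts*1000).astype(np.float32)); b=cv2.boxPoints(r)
    e=b[1]-b[0];f=b[2]-b[1]
    L=e if np.linalg.norm(e)>np.linalg.norm(f) else f
    a=np.degrees(np.arctan2(L[1],L[0]))%180
    return np.round(r[0],1).tolist(),np.round(sorted(r[1]),1).tolist(),'longaxis deg',round(a,1)
E
python3 - <<'E'
from h import *
C={}
for c in("top","side"):
    z=np.load(f"{c}0.npz");C[c]=cloud(c,z['d']);P=C[c]
    w=np.nanmedian(P[300:330,520:600,2]) if c=="top" else 0
    print(c,"table z",w)
    for q in "mat chassis bay bottle aerosol capacitor transformer relay spool heatsink".split():
        nets  # need a picture already taken
        for r in nets.masks_of(c,q)[:3]:
            if r['conf']<.3: continue
            m=cv2.erode(r['region'].astype(np.uint8),np.ones((1,1)))>0
            p=P[m];p=p[~np.isnan(p[:,0])]
            top=np.percentile(p[:,2],98)
            print(q,round(r['conf'],2),r['box'],'zrange',np.percentile(p[:,2],[2,50,98]).round(4),'all',rect(p[:,:2]))
            if q in("bottle","aerosol","capacitor","transformer"):
                for lo,hi in((.095,.114),(.11,.14),(.03,.046)):
                    s=p[(p[:,2]>lo)&(p[:,2]<hi)]
                    if len(s)>8: print('   z',lo,hi,len(s),rect(s[:,:2]))
E
```

```text
top table z -0.0012019541432077446
mat 0.79 [146.6, 157.8, 240.5, 210.8] zrange [-0.0018  0.0029  0.0074] all ([489.6, 296.7], [121.9, 241.4], 'longaxis deg', np.float32(82.3))
chassis 0.67 [382.6, 168.2, 462.7, 207.1] zrange [-0.0003  0.0098  0.0183] all ([459.8, -317.4], [117.4, 209.1], 'longaxis deg', np.float32(88.2))
chassis 0.64 [377.3, 257.7, 481.9, 319.4] zrange [0.0074 0.0131 0.0233] all ([187.8, -308.9], [147.7, 266.6], 'longaxis deg', np.float32(86.2))
bay 0.56 [275.8, 102.5, 355.9, 153.9] zrange [-0.0016  0.005   0.1074] all ([627.5, -27.2], [124.4, 200.8], 'longaxis deg', np.float32(97.6))
bottle 0.96 [235.2, 117.1, 255.8, 141.2] zrange [1.000e-04 1.012e-01 1.244e-01] all ([637.7, 154.6], [48.8, 82.9], 'longaxis deg', np.float32(16.8))
   z 0.095 0.114 167 ([619.6, 146.9], [39.4, 40.6], 'longaxis deg', np.float32(99.7))
   z 0.11 0.14 96 ([615.0, 149.8], [24.6, 32.5], 'longaxis deg', np.float32(147.9))
   z 0.03 0.046 31 ([605.9, 138.4], [20.9, 46.2], 'longaxis deg', np.float32(130.9))
bottle 0.85 [284.1, 123.1, 298.1, 147.0] zrange [0.0223 0.1082 0.1291] all ([607.5, 32
[... 3865 characters left out ...]
0, 65.0], 'longaxis deg', np.float32(57.5))
transformer 0.63 [245.5, 228.5, 260.7, 251.8] zrange [0.0136 0.0389 0.047 ] all ([651.9, -37.2], [33.3, 78.5], 'longaxis deg', np.float32(87.4))
   z 0.03 0.046 159 ([654.7, -23.5], [29.5, 48.3], 'longaxis deg', np.float32(99.9))
relay 0.76 [319.9, 290.7, 345.6, 317.4] zrange [0.0008 0.0323 0.0481] all ([656.0, 254.2], [54.8, 72.6], 'longaxis deg', np.float32(83.9))
spool 0.85 [338.5, 207.4, 356.0, 230.7] zrange [-0.001   0.0284  0.0436] all ([413.9, 55.7], [50.7, 69.8], 'longaxis deg', np.float32(102.7))
heatsink 0.63 [304.1, 192.4, 329.3, 213.2] zrange [-0.0008  0.0199  0.0281] all ([410.3, -82.6], [47.5, 104.9], 'longaxis deg', np.float32(76.5))
```

```bash
cat >> h.py <<'E'
from scipy.spatial.transform import Rotation as Ro
def plan(*wps):
    "world waypoints (x,y,z[,yawdeg]) in mm -> fractions in the present tool axes, rows needed; keeps tool vertical"
    s=robot.observe(); p0=np.array(s['tool_pos']); R0=Ro.from_euler('xyz',s['tool_rot']); prev=p0
    print('t %.2f'%s['time'],(p0*1000).round(1),np.degrees(s['tool_rot']).round(1),'open',round(s['opening'],4),'grip',round(s['grip_force'],1),'F',np.round(s['contact_force'],1))
    for w in wps:
        p=np.array(w[:3])/1000; d=R0.inv().apply(p-p0)/.75
        yaw=w[3] if len(w)>3 else 96.
        rv=(R0.inv()*Ro.from_euler('xyz',[180,0,yaw],degrees=True)).as_rotvec()/(np.pi/4)
        print(w,'->',d.round(4).tolist(),'rot',rv.round(3).tolist(),'rows',round(np.linalg.norm(p-prev)/.0417,1)); prev=p
E
python3 -c "
from h import *
plan((400,250,260),(590,33,230),(590,33,70))"
```

```text
t 2.10 [149.  503.4 226.8] [180.    0.  163.5] open 0.0919 grip 0.0 F [0.4 0.4 0.8]
(400, 250, 260) -> [-0.4168, -0.229, -0.0443] rot [0.0, -0.0, 1.5] rows 8.6
(590, 33, 230) -> [-0.7418, -0.4345, -0.0043] rot [0.0, -0.0, 1.5] rows 7.0
(590, 33, 70) -> [-0.7418, -0.4346, 0.209] rot [0.0, -0.0, 1.5] rows 3.8
```

{"name": "step_arm", "arguments": {"steps": [{"x": -0.417, "y": -0.229, "z": -0.044, "rz": 1, "claw": 1}, {"x": -0.417, "y": -0.229, "z": -0.044, "rz": 1, "claw": 1}, {"x": -0.417, "y": -0.229, "z": -0.044, "rz": 1, "claw": 1}, {"x": -0.417, "y": -0.229, "z": -0.044, "rz": 1, "claw": 1}, {"x": -0.417, "y": -0.229, "z": -0.044, "rz": 1, "claw": 1}, {"x": -0.417, "y": -0.229, "z": -0.044, "rz": 1, "claw": 1}, {"x": -0.417, "y": -0.229, "z": -0.044, "rz": 1, "claw": 1}, {"x": -0.417, "y": -0.229, "z": -0.044, "rz": 1, "claw": 1}, {"x": -0.417, "y": -0.229, "z": -0.044, "rz": 1, "claw": 1}, {"x": -0.417, "y": -0.229, "z": -0.044, "rz": 1, "claw": 1}, {"x": -0.417, "y": -0.229, "z": -0.044, "rz": 1, "claw": 1}, {"x": -0.417, "y": -0.229, "z": -0.044, "rz": 1, "claw": 1}]}}

```text
$.steps[0]: bad value
```

```bash
python3 -c "
from h import *
plan((590,33,230),(590,33,160),(590,33,70))"
```

```text
t 2.10 [149.  503.4 226.8] [180.    0.  163.5] open 0.0919 grip 0.0 F [0.4 0.4 0.8]
(590, 33, 230) -> [-0.7418, -0.4345, -0.0043] rot [0.0, -0.0, 1.5] rows 15.5
(590, 33, 160) -> [-0.7418, -0.4346, 0.089] rot [0.0, -0.0, 1.5] rows 1.7
(590, 33, 70) -> [-0.7418, -0.4346, 0.209] rot [0.0, -0.0, 1.5] rows 2.2
```

{"name": "step_arm", "arguments": {"steps": [{"x": -0.417, "y": -0.229, "z": -0.044, "rx": 0, "ry": 0, "rz": 0.99, "claw": 1}, {"x": -0.417, "y": -0.229, "z": -0.044, "rx": 0, "ry": 0, "rz": 0.99, "claw": 1}, {"x": -0.417, "y": -0.229, "z": -0.044, "rx": 0, "ry": 0, "rz": 0.99, "claw": 1}, {"x": -0.417, "y": -0.229, "z": -0.044, "rx": 0, "ry": 0, "rz": 0.99, "claw": 1}, {"x": -0.417, "y": -0.229, "z": -0.044, "rx": 0, "ry": 0, "rz": 0.99, "claw": 1}, {"x": -0.417, "y": -0.229, "z": -0.044, "rx": 0, "ry": 0, "rz": 0.99, "claw": 1}, {"x": -0.417, "y": -0.229, "z": -0.044, "rx": 0, "ry": 0, "rz": 0.99, "claw": 1}, {"x": -0.417, "y": -0.229, "z": -0.044, "rx": 0, "ry": 0, "rz": 0.99, "claw": 1}, {"x": -0.417, "y": -0.229, "z": -0.044, "rx": 0, "ry": 0, "rz": 0.99, "claw": 1}, {"x": -0.417, "y": -0.229, "z": -0.044, "rx": 0, "ry": 0, "rz": 0.99, "claw": 1}, {"x": -0.417, "y": -0.229, "z": -0.044, "rx": 0, "ry": 0, "rz": 0.99, "claw": 1}, {"x": -0.417, "y": -0.229, "z": -0.044, "rx": 0, "ry": 0, "rz": 0.99, "claw": 1}]}}

```text
time: 3.1
tool_pos: [0.3996, 0.2503, 0.2596]
tool_rot: [-3.141, -0.001, 2.076]
contact_force: [-0.3, -0.1, -0.6]
opening: 0.0919
grip_force: 0.0
```

```bash
python3 -c "
from h import *
plan((590,33,230),(590,33,160),(590,33,70))"
```

```text
t 3.10 [399.6 250.3 259.6] [-180.    -0.   118.9] open 0.0919 grip 0.0 F [-0.3 -0.1 -0.6]
(590, 33, 230) -> [-0.3764, 0.082, 0.0392] rot [-0.001, -0.001, 0.51] rows 7.0
(590, 33, 160) -> [-0.3765, 0.082, 0.1325] rot [-0.001, -0.001, 0.51] rows 1.7
(590, 33, 70) -> [-0.3766, 0.082, 0.2525] rot [-0.001, -0.001, 0.51] rows 2.2
```

{"name": "step_arm", "arguments": {"steps": [{"x": -0.3765, "y": 0.082, "z": 0.039, "rx": 0, "ry": 0, "rz": 0.51, "claw": 1}, {"x": -0.3765, "y": 0.082, "z": 0.039, "rx": 0, "ry": 0, "rz": 0.51, "claw": 1}, {"x": -0.3765, "y": 0.082, "z": 0.039, "rx": 0, "ry": 0, "rz": 0.51, "claw": 1}, {"x": -0.3765, "y": 0.082, "z": 0.039, "rx": 0, "ry": 0, "rz": 0.51, "claw": 1}, {"x": -0.3765, "y": 0.082, "z": 0.039, "rx": 0, "ry": 0, "rz": 0.51, "claw": 1}, {"x": -0.3765, "y": 0.082, "z": 0.039, "rx": 0, "ry": 0, "rz": 0.51, "claw": 1}, {"x": -0.3765, "y": 0.082, "z": 0.039, "rx": 0, "ry": 0, "rz": 0.51, "claw": 1}, {"x": -0.3765, "y": 0.082, "z": 0.039, "rx": 0, "ry": 0, "rz": 0.51, "claw": 1}, {"x": -0.3765, "y": 0.082, "z": 0.039, "rx": 0, "ry": 0, "rz": 0.51, "claw": 1}, {"x": -0.3765, "y": 0.082, "z": 0.09, "rx": 0, "ry": 0, "rz": 0.51, "claw": 1}, {"x": -0.3765, "y": 0.082, "z": 0.11, "rx": 0, "ry": 0, "rz": 0.51, "claw": 1}]}}

```text
time: 4.02
tool_pos: [0.5888, 0.035, 0.1747]
tool_rot: [-3.139, -0.001, 1.678]
contact_force: [-0.4, -1.2, -0.9]
opening: 0.092
grip_force: 0.0
```

```bash
python3 -c "
from h import *
plan((590,33,70))
import sys
im,d=read_camera('side');cv2.imwrite('pics/s1.png',cv2.resize(im[130:290,180:390],None,fx=3,fy=3))"
```

```text
t 4.02 [588.8  35.  174.7] [-1.798e+02 -1.000e-01  9.610e+01] open 0.092 grip 0.0 F [-0.4 -1.2 -0.9]
(590, 33, 70) -> [-0.003, 0.0017, 0.1397] rot [-0.004, -0.001, 0.003] rows 2.5
```

View pics/s1.png

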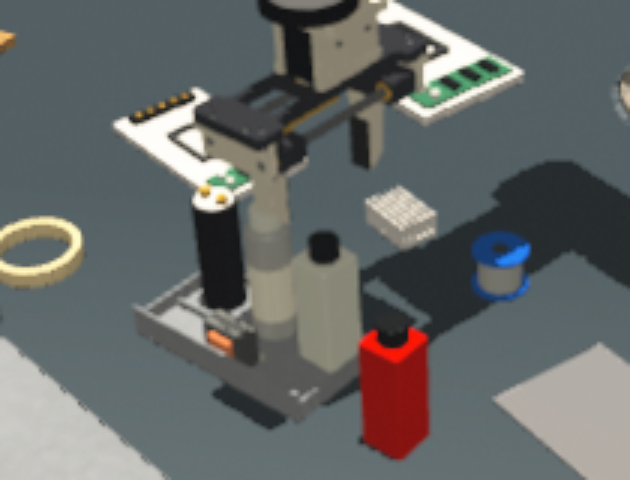

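The gripper hovers above the bottle, with its fingers in front of and behind it; the red bottle is clear. Next I descend and grip.

{"name": "step_arm", "arguments": {"steps": [{"x": 0, "y": 0, "z": 0.05, "rx": 0, "ry": 0, "rz": 0, "claw": 1}, {"x": 0, "y": 0, "z": 0.09, "rx": 0, "ry": 0, "rz": 0, "claw": 1}, {"x": 0, "y": 0, "z": 0.12, "rx": 0, "ry": 0, "rz": 0, "claw": 1}, {"x": 0, "y": 0, "z": 0.142, "rx": 0, "ry": 0, "rz": 0, "claw": 1}, {"x": 0, "y": 0, "z": 0.142, "rx": 0, "ry": 0, "rz": 0, "claw": 1}, {"x": 0, "y": 0, "z": 0.142, "rx": 0, "ry": 0, "rz": 0, "claw": 1}, {"x": 0, "y": 0, "z": 0.142, "rx": 0, "ry": 0, "rz": 0, "claw": -1}, {"x": 0, "y": 0, "z": 0.142, "rx": 0, "ry": 0, "rz": 0, "claw": -1}, {"x": 0, "y": 0, "z": 0.142, "rx": 0, "ry": 0, "rz": 0, "claw": -1}, {"x": 0, "y": 0, "z": 0.142, "rx": 0, "ry": 0, "rz": 0, "claw": -1}, {"x": 0, "y": 0, "z": 0.142, "rx": 0, "ry": 0, "rz": 0, "claw": -1}, {"x": 0, "y": 0, "z": 0.142, "rx": 0, "ry": 0, "rz": 0, "claw": -1}], "squeeze": 25}}

```text
time: 5.07
tool_pos: [0.5908, 0.0326, 0.0711]
tool_rot: [3.141, 0.0, 1.676]
contact_force: [0.6, 0.5, 0.2]
opening: 0.0565
grip_force: 0.0
```

```bash
python3 -c "
from h import *
plan((590,33,225),(497,370,225),(497,370,69))"
```

```text
t 5.07 [590.8  32.6  71.1] [180.   0.  96.] open 0.0565 grip 0.0 F [0.6 0.5 0.2]
(590, 33, 225) -> [0.0006, -0.0009, -0.2052] rot [0.001, 0.0, -0.0] rows 3.7
(497, 370, 225) -> [0.4605, -0.0773, -0.2053] rot [0.001, 0.0, -0.0] rows 8.4
(497, 370, 69) -> [0.4605, -0.0774, 0.0027] rot [0.001, 0.0, -0.0] rows 3.7
```

{"name": "step_arm", "arguments": {"steps": [{"x": 0, "y": 0, "z": 0, "rx": 0, "ry": 0, "rz": 0, "claw": -1}, {"x": 0, "y": 0, "z": 0, "rx": 0, "ry": 0, "rz": 0, "claw": -1}, {"x": 0, "y": 0, "z": 0, "rx": 0, "ry": 0, "rz": 0, "claw": -1}, {"x": 0, "y": 0, "z": 0, "rx": 0, "ry": 0, "rz": 0, "claw": -1}, {"x": 0, "y": 0, "z": 0, "rx": 0, "ry": 0, "rz": 0, "claw": -1}, {"x": 0, "y": 0, "z": 0, "rx": 0, "ry": 0, "rz": 0, "claw": -1}, {"x": 0, "y": 0, "z": -0.02, "rx": 0, "ry": 0, "rz": 0, "claw": -1}, {"x": 0, "y": 0, "z": -0.06, "rx": 0, "ry": 0, "rz": 0, "claw": -1}, {"x": 0, "y": 0, "z": -0.1, "rx": 0, "ry": 0, "rz": 0, "claw": -1}, {"x": 0, "y": 0, "z": -0.14, "rx": 0, "ry": 0, "rz": 0, "claw": -1}, {"x": 0, "y": 0, "z": -0.18, "rx": 0, "ry": 0, "rz": 0, "claw": -1}, {"x": 0, "y": 0, "z": -0.205, "rx": 0, "ry": 0, "rz": 0, "claw": -1}]}}

```text
time: 6.07
tool_pos: [0.5913, 0.0327, 0.2274]
tool_rot: [3.138, 0.0, 1.676]
contact_force: [1.0, -0.0, -2.1]
opening: 0.04
grip_force: 24.8
```

```bash
python3 -c "
from h import *
plan((497,370,225),(497,370,69))"
```

```text
t 6.07 [591.3  32.7 227.4] [179.8   0.   96. ] open 0.04 grip 24.8 F [ 1.  -0.  -2.1]
(497, 370, 225) -> [0.4605, -0.078, 0.0027] rot [0.004, 0.001, 0.0] rows 8.4
(497, 370, 69) -> [0.4606, -0.0787, 0.2107] rot [0.004, 0.001, 0.0] rows 3.7
```

{"name": "step_arm", "arguments": {"steps": [{"x": 0.02, "y": -0.003, "z": 0, "rx": 0, "ry": 0, "rz": 0, "claw": -1}, {"x": 0.06, "y": -0.01, "z": 0, "rx": 0, "ry": 0, "rz": 0, "claw": -1}, {"x": 0.11, "y": -0.018, "z": 0, "rx": 0, "ry": 0, "rz": 0, "claw": -1}, {"x": 0.16, "y": -0.026, "z": 0, "rx": 0, "ry": 0, "rz": 0, "claw": -1}, {"x": 0.21, "y": -0.035, "z": 0, "rx": 0, "ry": 0, "rz": 0, "claw": -1}, {"x": 0.26, "y": -0.044, "z": 0, "rx": 0, "ry": 0, "rz": 0, "claw": -1}, {"x": 0.31, "y": -0.053, "z": 0, "rx": 0, "ry": 0, "rz": 0, "claw": -1}, {"x": 0.36, "y": -0.061, "z": 0, "rx": 0, "ry": 0, "rz": 0, "claw": -1}, {"x": 0.41, "y": -0.07, "z": 0, "rx": 0, "ry": 0, "rz": 0, "claw": -1}, {"x": 0.445, "y": -0.075, "z": 0, "rx": 0, "ry": 0, "rz": 0, "claw": -1}, {"x": 0.4605, "y": -0.078, "z": 0, "rx": 0, "ry": 0, "rz": 0, "claw": -1}, {"x": 0.4605, "y": -0.078, "z": 0, "rx": 0, "ry": 0, "rz": 0, "claw": -1}]}}

```text
time: 7.07
tool_pos: [0.4941, 0.3728, 0.2226]
tool_rot: [-3.139, 0.0, 1.68]
contact_force: [-1.0, -1.5, -2.9]
opening: 0.04
grip_force: 24.8
```

{"name": "step_arm", "arguments": {"steps": [{"x": 0, "y": 0, "z": 0.03, "rx": 0, "ry": 0, "rz": 0, "claw": -1}, {"x": 0, "y": 0, "z": 0.07, "rx": 0, "ry": 0, "rz": 0, "claw": -1}, {"x": 0, "y": 0, "z": 0.11, "rx": 0, "ry": 0, "rz": 0, "claw": -1}, {"x": 0, "y": 0, "z": 0.15, "rx": 0, "ry": 0, "rz": 0, "claw": -1}, {"x": 0, "y": 0, "z": 0.18, "rx": 0, "ry": 0, "rz": 0, "claw": -1}, {"x": 0, "y": 0, "z": 0.195, "rx": 0, "ry": 0, "rz": 0, "claw": -1}, {"x": 0, "y": 0, "z": 0.2, "rx": 0, "ry": 0, "rz": 0, "claw": -1}, {"x": 0, "y": 0, "z": 0.203, "rx": 0, "ry": 0, "rz": 0, "claw": -1}, {"x": 0, "y": 0, "z": 0.203, "rx": 0, "ry": 0, "rz": 0, "claw": -1}]}}

```text
time: 7.82
tool_pos: [0.4971, 0.37, 0.073]
tool_rot: [3.14, -0.001, 1.675]
contact_force: [0.4, 0.2, -3.5]
opening: 0.0403
grip_force: 24.8
```

{"name": "step_arm", "arguments": {"steps": [{"x": 0, "y": 0, "z": 0.002, "rx": 0, "ry": 0, "rz": 0, "claw": -1}, {"x": 0, "y": 0, "z": 0.0037, "rx": 0, "ry": 0, "rz": 0, "claw": -1}, {"x": 0, "y": 0, "z": 0.0037, "rx": 0, "ry": 0, "rz": 0, "claw": -1}, {"x": 0, "y": 0, "z": 0.0037, "rx": 0, "ry": 0, "rz": 0, "claw": 1}, {"x": 0, "y": 0, "z": 0.0037, "rx": 0, "ry": 0, "rz": 0, "claw": 1}, {"x": 0, "y": 0, "z": 0.0037, "rx": 0, "ry": 0, "rz": 0, "claw": 1}, {"x": 0, "y": 0, "z": 0.0037, "rx": 0, "ry": 0, "rz": 0, "claw": 1}, {"x": 0, "y": 0, "z": 0.0037, "rx": 0, "ry": 0, "rz": 0, "claw": 1}, {"x": 0, "y": 0, "z": -0.04, "rx": 0, "ry": 0, "rz": 0, "claw": 1}, {"x": 0, "y": 0, "z": -0.09, "rx": 0, "ry": 0, "rz": 0, "claw": 1}, {"x": 0, "y": 0, "z": -0.14, "rx": 0, "ry": 0, "rz": 0, "claw": 1}, {"x": 0, "y": 0, "z": -0.19, "rx": 0, "ry": 0, "rz": 0, "claw": 1}]}}

```text
time: 8.82
tool_pos: [0.4961, 0.3699, 0.2164]
tool_rot: [-3.141, 0.0, 1.676]
contact_force: [1.0, 0.2, -0.0]
opening: 0.091
grip_force: 0.0
```

```bash
python3 -c "
from h import *
plan((599,-29.5,215),(599,-29.5,71))
im,d=read_camera('side')
P=cloud('side',d);m=(P[...,2]>.1)&(P[...,2]<.114)&(abs(P[...,1]-.37)<.04)&(abs(P[...,0]-.5)<.05)
print(rect(P[m][:,:2]),np.percentile(P[m][:,2],[5,95]))
t=(abs(P[...,1]-.37)<.03)&(abs(P[...,0]-.5)<.03);print(np.nanpercentile(P[t][:,2],98))
im,d=read_camera('top');P=cloud('top',d);m=(P[...,2]>.1)&(P[...,2]<.15)
for n,(a,b) in dict(ae=(.6,-.03),ca=(.607,-.091)).items():
    k=m&(abs(P[...,0]-a)<.03)&(abs(P[...,1]-b)<.03);print(n,k.sum(),rect(P[k][:,:2]))
"
```

```text
t 8.82 [496.1 369.9 216.4] [-180.    0.   96.] open 0.091 grip 0.0 F [ 1.   0.2 -0. ]
(599, -29.5, 215) -> [-0.544, 0.0808, 0.0019] rot [-0.0, 0.0, 0.0] rows 9.9
(599, -29.5, 71) -> [-0.5439, 0.0808, 0.1939] rot [-0.0, 0.0, 0.0] rows 3.5
([497.1, 371.6], [41.4, 43.4], 'longaxis deg', np.float32(97.9)) [0.10136316 0.11273558]
0.5776587610056345
ae 199 ([597.6, -31.1], [35.5, 36.1], 'longaxis deg', np.float32(99.6))
ca 222 ([607.3, -92.6], [38.9, 39.1], 'longaxis deg', np.float32(150.1))
```

Bottle stands at (497, 371). Next, the aerosol.

{"name": "step_arm", "arguments": {"steps": [{"x": -0.545, "y": 0.08, "z": 0.002, "rx": 0, "ry": 0, "rz": 0, "claw": 1}, {"x": -0.545, "y": 0.08, "z": 0.002, "rx": 0, "ry": 0, "rz": 0, "claw": 1}, {"x": -0.545, "y": 0.08, "z": 0.002, "rx": 0, "ry": 0, "rz": 0, "claw": 1}, {"x": -0.545, "y": 0.08, "z": 0.002, "rx": 0, "ry": 0, "rz": 0, "claw": 1}, {"x": -0.545, "y": 0.08, "z": 0.002, "rx": 0, "ry": 0, "rz": 0, "claw": 1}, {"x": -0.545, "y": 0.08, "z": 0.002, "rx": 0, "ry": 0, "rz": 0, "claw": 1}, {"x": -0.545, "y": 0.08, "z": 0.002, "rx": 0, "ry": 0, "rz": 0, "claw": 1}, {"x": -0.545, "y": 0.08, "z": 0.002, "rx": 0, "ry": 0, "rz": 0, "claw": 1}, {"x": -0.545, "y": 0.08, "z": 0.002, "rx": 0, "ry": 0, "rz": 0, "claw": 1}, {"x": -0.545, "y": 0.08, "z": 0.002, "rx": 0, "ry": 0, "rz": 0, "claw": 1}, {"x": -0.545, "y": 0.08, "z": 0.002, "rx": 0, "ry": 0, "rz": 0, "claw": 1}, {"x": -0.545, "y": 0.08, "z": 0.002, "rx": 0, "ry": 0, "rz": 0, "claw": 1}]}}

```text
time: 9.92
tool_pos: [0.5988, -0.0322, 0.2125]
tool_rot: [-3.141, -0.0, 1.672]
contact_force: [-0.0, 0.3, -0.2]
opening: 0.0917
grip_force: 0.0
```

```bash
python3 -c "
from h import *
plan((598.5,-30,71))"
```

```text
t 9.92 [598.8 -32.2 212.5] [-180.    -0.    95.8] open 0.0917 grip 0.0 F [-0.   0.3 -0.2]
(598.5, -30, 71) -> [0.0029, -0.0, 0.1886] rot [-0.001, -0.001, -0.005] rows 3.4
```

{"name": "step_arm", "arguments": {"steps": [{"x": 0, "y": 0, "z": 0.04, "rx": 0, "ry": 0, "rz": 0, "claw": 0.45}, {"x": 0, "y": 0, "z": 0.09, "rx": 0, "ry": 0, "rz": 0, "claw": 0.45}, {"x": 0, "y": 0, "z": 0.13, "rx": 0, "ry": 0, "rz": 0, "claw": 0.45}, {"x": 0, "y": 0, "z": 0.17, "rx": 0, "ry": 0, "rz": 0, "claw": 0.45}, {"x": 0, "y": 0, "z": 0.19, "rx": 0, "ry": 0, "rz": 0, "claw": 0.45}, {"x": 0, "y": 0, "z": 0.19, "rx": 0, "ry": 0, "rz": 0, "claw": -1}, {"x": 0, "y": 0, "z": 0.19, "rx": 0, "ry": 0, "rz": 0, "claw": -1}, {"x": 0, "y": 0, "z": 0.19, "rx": 0, "ry": 0, "rz": 0, "claw": -1}, {"x": 0, "y": 0, "z": 0.19, "rx": 0, "ry": 0, "rz": 0, "claw": -1}, {"x": 0, "y": 0, "z": 0.19, "rx": 0, "ry": 0, "rz": 0, "claw": -1}, {"x": 0, "y": 0, "z": 0.19, "rx": 0, "ry": 0, "rz": 0, "claw": -1}, {"x": 0, "y": 0, "z": 0.19, "rx": 0, "ry": 0, "rz": 0, "claw": -1}], "squeeze": 25}}

```text
time: 10.92
tool_pos: [0.5997, -0.0302, 0.0724]
tool_rot: [3.139, 0.0, 1.676]
contact_force: [-1.3, 0.9, 5.9]
opening: 0.0395
grip_force: 25.0
```

```bash
python3 -c "
from h import *
plan((598.5,-30,225),(487,296,225),(487,296,70))"
```

```text
t 10.92 [599.7 -30.2  72.4] [179.8   0.   96. ] open 0.0395 grip 25.0 F [-1.3  0.9  5.9]
(598.5, -30, 225) -> [0.0003, -0.001, -0.2035] rot [0.004, 0.001, 0.0] rows 3.7
(487, 296, 225) -> [0.4481, -0.1034, -0.204] rot [0.004, 0.001, 0.0] rows 8.3
(487, 296, 70) -> [0.4482, -0.104, 0.0027] rot [0.004, 0.001, 0.0] rows 3.7
```

{"name": "step_arm", "arguments": {"steps": [{"x": 0, "y": 0, "z": -0.02, "rx": 0, "ry": 0, "rz": 0, "claw": -1}, {"x": 0, "y": 0, "z": -0.06, "rx": 0, "ry": 0, "rz": 0, "claw": -1}, {"x": 0, "y": 0, "z": -0.11, "rx": 0, "ry": 0, "rz": 0, "claw": -1}, {"x": 0, "y": 0, "z": -0.16, "rx": 0, "ry": 0, "rz": 0, "claw": -1}, {"x": 0, "y": 0, "z": -0.19, "rx": 0, "ry": 0, "rz": 0, "claw": -1}, {"x": 0.01, "y": -0.002, "z": -0.204, "rx": 0, "ry": 0, "rz": 0, "claw": -1}, {"x": 0.04, "y": -0.01, "z": -0.204, "rx": 0, "ry": 0, "rz": 0, "claw": -1}, {"x": 0.09, "y": -0.021, "z": -0.204, "rx": 0, "ry": 0, "rz": 0, "claw": -1}, {"x": 0.14, "y": -0.032, "z": -0.204, "rx": 0, "ry": 0, "rz": 0, "claw": -1}, {"x": 0.19, "y": -0.044, "z": -0.204, "rx": 0, "ry": 0, "rz": 0, "claw": -1}, {"x": 0.24, "y": -0.055, "z": -0.204, "rx": 0, "ry": 0, "rz": 0, "claw": -1}, {"x": 0.29, "y": -0.067, "z": -0.204, "rx": 0, "ry": 0, "rz": 0, "claw": -1}]}}

```text
time: 11.92
tool_pos: [0.5242, 0.1826, 0.2223]
tool_rot: [-3.139, -0.0, 1.675]
contact_force: [-0.1, 1.1, -3.2]
opening: 0.0395
grip_force: 24.9
```

{"name": "step_arm", "arguments": {"steps": [{"x": 0.05, "y": -0.0115, "z": 0, "rx": 0, "ry": 0, "rz": 0, "claw": -1}, {"x": 0.1, "y": -0.023, "z": 0, "rx": 0, "ry": 0, "rz": 0, "claw": -1}, {"x": 0.14, "y": -0.032, "z": 0, "rx": 0, "ry": 0, "rz": 0, "claw": -1}, {"x": 0.158, "y": -0.0365, "z": 0, "rx": 0, "ry": 0, "rz": 0, "claw": -1}, {"x": 0.158, "y": -0.0365, "z": 0.02, "rx": 0, "ry": 0, "rz": 0, "claw": -1}, {"x": 0.158, "y": -0.0365, "z": 0.06, "rx": 0, "ry": 0, "rz": 0, "claw": -1}, {"x": 0.158, "y": -0.0365, "z": 0.11, "rx": 0, "ry": 0, "rz": 0, "claw": -1}, {"x": 0.158, "y": -0.0365, "z": 0.15, "rx": 0, "ry": 0, "rz": 0, "claw": -1}, {"x": 0.158, "y": -0.0365, "z": 0.18, "rx": 0, "ry": 0, "rz": 0, "claw": -1}, {"x": 0.158, "y": -0.0365, "z": 0.195, "rx": 0, "ry": 0, "rz": 0, "claw": -1}, {"x": 0.158, "y": -0.0365, "z": 0.2, "rx": 0, "ry": 0, "rz": 0, "claw": -1}, {"x": 0.158, "y": -0.0365, "z": 0.2, "rx": 0, "ry": 0, "rz": 0, "claw": -1}]}}

```text
time: 12.92
tool_pos: [0.4861, 0.2956, 0.0733]
tool_rot: [-3.14, 0.0, 1.676]
contact_force: [-0.9, 0.4, -2.4]
opening: 0.0396
grip_force: 24.9
```

{"name": "step_arm", "arguments": {"steps": [{"x": 0, "y": 0, "z": 0.002, "rx": 0, "ry": 0, "rz": 0, "claw": -1}, {"x": 0, "y": 0, "z": 0.0035, "rx": 0, "ry": 0, "rz": 0, "claw": -1}, {"x": 0, "y": 0, "z": 0.0035, "rx": 0, "ry": 0, "rz": 0, "claw": -1}, {"x": 0, "y": 0, "z": 0.0035, "rx": 0, "ry": 0, "rz": 0, "claw": 1}, {"x": 0, "y": 0, "z": 0.0035, "rx": 0, "ry": 0, "rz": 0, "claw": 1}, {"x": 0, "y": 0, "z": 0.0035, "rx": 0, "ry": 0, "rz": 0, "claw": 1}, {"x": 0, "y": 0, "z": 0.0035, "rx": 0, "ry": 0, "rz": 0, "claw": 1}, {"x": 0, "y": 0, "z": 0.0035, "rx": 0, "ry": 0, "rz": 0, "claw": 1}, {"x": 0, "y": 0, "z": -0.04, "rx": 0, "ry": 0, "rz": 0, "claw": 1}, {"x": 0, "y": 0, "z": -0.09, "rx": 0, "ry": 0, "rz": 0, "claw": 1}, {"x": 0, "y": 0, "z": -0.14, "rx": 0, "ry": 0, "rz": 0, "claw": 1}, {"x": 0, "y": 0, "z": -0.19, "rx": 0, "ry": 0, "rz": 0, "claw": 1}]}}

```text
time: 13.92
tool_pos: [0.4861, 0.2957, 0.2179]
tool_rot: [-3.141, 0.0, 1.676]
contact_force: [0.5, 1.1, 0.0]
opening: 0.0907
grip_force: 0.0
```

```bash
python3 -c "
from h import *
plan((607.5,-91.5,215),(607.5,-91.5,71))"
```

```text
t 13.92 [486.1 295.7 217.9] [-180.    0.   96.] open 0.0907 grip 0.0 F [0.5 1.1 0. ]
(607.5, -91.5, 215) -> [-0.5304, 0.1069, 0.0039] rot [-0.0, 0.0, 0.0] rows 9.7
(607.5, -91.5, 71) -> [-0.5304, 0.107, 0.1959] rot [-0.0, 0.0, 0.0] rows 3.5
```

{"name": "step_arm", "arguments": {"steps": [{"x": -0.53, "y": 0.107, "z": 0.004, "rx": 0, "ry": 0, "rz": 0, "claw": 1}, {"x": -0.53, "y": 0.107, "z": 0.004, "rx": 0, "ry": 0, "rz": 0, "claw": 1}, {"x": -0.53, "y": 0.107, "z": 0.004, "rx": 0, "ry": 0, "rz": 0, "claw": 1}, {"x": -0.53, "y": 0.107, "z": 0.004, "rx": 0, "ry": 0, "rz": 0, "claw": 1}, {"x": -0.53, "y": 0.107, "z": 0.004, "rx": 0, "ry": 0, "rz": 0, "claw": 1}, {"x": -0.53, "y": 0.107, "z": 0.004, "rx": 0, "ry": 0, "rz": 0, "claw": 1}, {"x": -0.53, "y": 0.107, "z": 0.004, "rx": 0, "ry": 0, "rz": 0, "claw": 1}, {"x": -0.53, "y": 0.107, "z": 0.004, "rx": 0, "ry": 0, "rz": 0, "claw": 1}, {"x": -0.53, "y": 0.107, "z": 0.004, "rx": 0, "ry": 0, "rz": 0, "claw": 1}, {"x": -0.53, "y": 0.107, "z": 0.004, "rx": 0, "ry": 0, "rz": 0, "claw": 1}, {"x": -0.53, "y": 0.107, "z": 0.004, "rx": 0, "ry": 0, "rz": 0, "claw": 1}, {"x": -0.53, "y": 0.107, "z": 0.004, "rx": 0, "ry": 0, "rz": 0, "claw": 1}]}}

```text
time: 14.92
tool_pos: [0.6079, -0.0928, 0.2127]
tool_rot: [-3.141, -0.0, 1.672]
contact_force: [-0.7, 0.3, 0.7]
opening: 0.092
grip_force: 0.0
```

{"name": "step_arm", "arguments": {"steps": [{"x": 0, "y": 0, "z": 0.04, "rx": 0, "ry": 0, "rz": 0, "claw": 0.45}, {"x": 0, "y": 0, "z": 0.09, "rx": 0, "ry": 0, "rz": 0, "claw": 0.45}, {"x": 0, "y": 0, "z": 0.13, "rx": 0, "ry": 0, "rz": 0, "claw": 0.45}, {"x": 0, "y": 0, "z": 0.17, "rx": 0, "ry": 0, "rz": 0, "claw": 0.45}, {"x": 0, "y": 0, "z": 0.191, "rx": 0, "ry": 0, "rz": 0, "claw": 0.45}, {"x": 0, "y": 0, "z": 0.191, "rx": 0, "ry": 0, "rz": 0, "claw": -1}, {"x": 0, "y": 0, "z": 0.191, "rx": 0, "ry": 0, "rz": 0, "claw": -1}, {"x": 0, "y": 0, "z": 0.191, "rx": 0, "ry": 0, "rz": 0, "claw": -1}, {"x": 0, "y": 0, "z": 0.191, "rx": 0, "ry": 0, "rz": 0, "claw": -1}, {"x": 0, "y": 0, "z": 0.191, "rx": 0, "ry": 0, "rz": 0, "claw": -1}, {"x": 0, "y": 0, "z": 0.191, "rx": 0, "ry": 0, "rz": 0, "claw": -1}, {"x": 0, "y": 0, "z": 0.191, "rx": 0, "ry": 0, "rz": 0, "claw": -1}], "squeeze": 25}}

```text
time: 15.92
tool_pos: [0.6085, -0.0912, 0.0718]
tool_rot: [3.139, 0.001, 1.676]
contact_force: [-2.1, 0.9, 6.4]
opening: 0.0398
grip_force: 24.9
```

```bash
python3 -c "
from h import *
plan((607.5,-91.5,225),(477,222,225),(477,222,70))"
```

```text
t 15.92 [608.5 -91.2  71.8] [179.9   0.   96. ] open 0.0398 grip 24.9 F [-2.1  0.9  6.4]
(607.5, -91.5, 225) -> [-0.0004, -0.0009, -0.2043] rot [0.003, 0.001, 0.0] rows 3.7
(477, 222, 225) -> [0.4335, -0.1302, -0.2049] rot [0.003, 0.001, 0.0] rows 8.1
(477, 222, 70) -> [0.4337, -0.1308, 0.0017] rot [0.003, 0.001, 0.0] rows 3.7
```

{"name": "step_arm", "arguments": {"steps": [{"x": 0, "y": 0, "z": -0.02, "rx": 0, "ry": 0, "rz": 0, "claw": -1}, {"x": 0, "y": 0, "z": -0.06, "rx": 0, "ry": 0, "rz": 0, "claw": -1}, {"x": 0, "y": 0, "z": -0.11, "rx": 0, "ry": 0, "rz": 0, "claw": -1}, {"x": 0, "y": 0, "z": -0.16, "rx": 0, "ry": 0, "rz": 0, "claw": -1}, {"x": 0, "y": 0, "z": -0.19, "rx": 0, "ry": 0, "rz": 0, "claw": -1}, {"x": 0.01, "y": -0.003, "z": -0.204, "rx": 0, "ry": 0, "rz": 0, "claw": -1}, {"x": 0.04, "y": -0.012, "z": -0.204, "rx": 0, "ry": 0, "rz": 0, "claw": -1}, {"x": 0.09, "y": -0.027, "z": -0.204, "rx": 0, "ry": 0, "rz": 0, "claw": -1}, {"x": 0.14, "y": -0.042, "z": -0.204, "rx": 0, "ry": 0, "rz": 0, "claw": -1}, {"x": 0.19, "y": -0.057, "z": -0.204, "rx": 0, "ry": 0, "rz": 0, "claw": -1}, {"x": 0.24, "y": -0.072, "z": -0.204, "rx": 0, "ry": 0, "rz": 0, "claw": -1}, {"x": 0.29, "y": -0.087, "z": -0.204, "rx": 0, "ry": 0, "rz": 0, "claw": -1}]}}

```text
time: 16.92
tool_pos: [0.5181, 0.1202, 0.2218]
tool_rot: [-3.139, -0.0, 1.675]
contact_force: [0.6, 0.9, -2.8]
opening: 0.0398
grip_force: 24.9
```

{"name": "step_arm", "arguments": {"steps": [{"x": 0.05, "y": -0.015, "z": 0, "rx": 0, "ry": 0, "rz": 0, "claw": -1}, {"x": 0.1, "y": -0.03, "z": 0, "rx": 0, "ry": 0, "rz": 0, "claw": -1}, {"x": 0.13, "y": -0.039, "z": 0, "rx": 0, "ry": 0, "rz": 0, "claw": -1}, {"x": 0.144, "y": -0.0435, "z": 0, "rx": 0, "ry": 0, "rz": 0, "claw": -1}, {"x": 0.144, "y": -0.0435, "z": 0.02, "rx": 0, "ry": 0, "rz": 0, "claw": -1}, {"x": 0.144, "y": -0.0435, "z": 0.06, "rx": 0, "ry": 0, "rz": 0, "claw": -1}, {"x": 0.144, "y": -0.0435, "z": 0.11, "rx": 0, "ry": 0, "rz": 0, "claw": -1}, {"x": 0.144, "y": -0.0435, "z": 0.15, "rx": 0, "ry": 0, "rz": 0, "claw": -1}, {"x": 0.144, "y": -0.0435, "z": 0.18, "rx": 0, "ry": 0, "rz": 0, "claw": -1}, {"x": 0.144, "y": -0.0435, "z": 0.195, "rx": 0, "ry": 0, "rz": 0, "claw": -1}, {"x": 0.144, "y": -0.0435, "z": 0.2, "rx": 0, "ry": 0, "rz": 0, "claw": -1}, {"x": 0.144, "y": -0.0435, "z": 0.2, "rx": 0, "ry": 0, "rz": 0, "claw": -1}]}}

```text
time: 17.92
tool_pos: [0.4752, 0.2217, 0.0718]
tool_rot: [-3.138, 0.001, 1.675]
contact_force: [0.2, 0.2, -2.4]
opening: 0.0395
grip_force: 25.0
```

{"name": "step_arm", "arguments": {"steps": [{"x": 0, "y": 0, "z": 0.002, "rx": 0, "ry": 0, "rz": 0, "claw": -1}, {"x": 0, "y": 0, "z": 0.0035, "rx": 0, "ry": 0, "rz": 0, "claw": -1}, {"x": 0, "y": 0, "z": 0.0035, "rx": 0, "ry": 0, "rz": 0, "claw": -1}, {"x": 0, "y": 0, "z": 0.0035, "rx": 0, "ry": 0, "rz": 0, "claw": 1}, {"x": 0, "y": 0, "z": 0.0035, "rx": 0, "ry": 0, "rz": 0, "claw": 1}, {"x": 0, "y": 0, "z": 0.0035, "rx": 0, "ry": 0, "rz": 0, "claw": 1}, {"x": 0, "y": 0, "z": 0.0035, "rx": 0, "ry": 0, "rz": 0, "claw": 1}, {"x": 0, "y": 0, "z": 0.0035, "rx": 0, "ry": 0, "rz": 0, "claw": 1}, {"x": 0, "y": 0, "z": -0.04, "rx": 0, "ry": 0, "rz": 0, "claw": 1}, {"x": 0, "y": 0, "z": -0.09, "rx": 0, "ry": 0, "rz": 0, "claw": 1}, {"x": 0, "y": 0, "z": -0.14, "rx": 0, "ry": 0, "rz": 0, "claw": 1}, {"x": 0, "y": 0, "z": -0.19, "rx": 0, "ry": 0, "rz": 0, "claw": 1}]}}

```text
time: 18.92
tool_pos: [0.476, 0.2223, 0.2171]
tool_rot: [-3.141, 0.0, 1.676]
contact_force: [1.3, 0.4, -0.1]
opening: 0.0911
grip_force: 0.0
```

Run:
```python
from h import *
for c in("top","side"):
    im,d=read_camera(c);P=cloud(c,d)
    cv2.imwrite(f"pics/{c}2.png",im)
    b=(P[...,0]>.53)&(P[...,0]<.72)&(abs(P[...,1]+.028)<.115)
    for n in ("transformer",):
        for r in nets.masks_of(c,n)[:2]:
            k=r['region']&b&(P[...,2]>.033)&(P[...,2]<.05); 
            if k.sum()>10: print(c,n,r['conf'],r['box'],rect(P[k][:,:2]))
    k=b&(P[...,2]>.03)&(P[...,2]<.05)&(abs(P[...,1]+.025)<.05)
    print(c,'z>.03',k.sum(),rect(P[k][:,:2]))
    k=b&(P[...,2]>.004)&(P[...,2]<.045); print('bay',rect(P[k][:,:2]))
    # nest: dark rim on bright plate
    b=(abs(P[...,0]-.457)<.08)&(abs(P[...,1]+.315)<.12)&(P[...,2]>-.005)&(P[...,2]<.03)
    g=im.max(2); k=b&(g>190); print('plate',rect(P[k][:,:2]))
    k=b&(g<70)&(abs(P[...,0]-.457)<.04)&(abs(P[...,1]+.315)<.045); print('rim',k.sum(),rect(P[k][:,:2]))
    m=(P[...,2]>.09)&(P[...,2]<.15)
    for a,q in((.497,.37),(.487,.296),(.477,.222)):
        k=m&(abs(P[...,0]-a)<.03)&(abs(P[...,1]-q)<.03); print(k.sum(),rect(P[k][:,:2]) if k.sum()>5 else '')
```

```text
top transformer 0.6 [306.1, 109.1, 318.6, 124.4] ([652.6, -22.7], [32.1, 37.8], 'longaxis deg', np.float32(103.5))
top z>.03 192 ([657.5, -27.6], [40.2, 96.2], 'longaxis deg', np.float32(97.2))
bay ([625.0, -26.4], [183.7, 227.6], 'longaxis deg', np.float32(88.1))
plate ([458.0, -314.8], [111.5, 202.6], 'longaxis deg', np.float32(88.3))
rim 0 ([0.0, 0.0], [0.0, 0.0], 'longaxis deg', np.float32(0.0))
250 ([497.5, 371.1], [38.7, 39.0], 'longaxis deg', np.float32(5.5))
0 
191 ([477.8, 214.1], [30.4, 38.0], 'longaxis deg', np.float32(2.8))
side transformer 0.46 [245.3, 231.4, 265.4, 253.1] ([656.5, -19.9], [32.3, 50.2], 'longaxis deg', np.float32(93.8))
side z>.03 212 ([658.6, -26.5], [37.5, 98.7], 'longaxis deg', np.float32(97.4))
bay ([628.8, -27.7], [185.6, 230.3], 'longaxis deg', np.float32(87.9))
plate ([450.4, -321.0], [125.7, 219.3], 'longaxis deg', np.float32(88.4))
rim 24 ([457.0, -311.8], [56.9, 68.3], 'longaxis deg', np.float32(90.4))
415 ([496.2, 372.0], [41.8, 44.4], 'longaxis deg', np.float32(2.3))
348 ([487.9, 297.7], [36.6, 38.6], 'longaxis deg', np.float32(160.2))
270 ([477.3, 221.6], [38.1, 40.0], 'longaxis deg', np.float32(158.9))
```

View pics/top2.png

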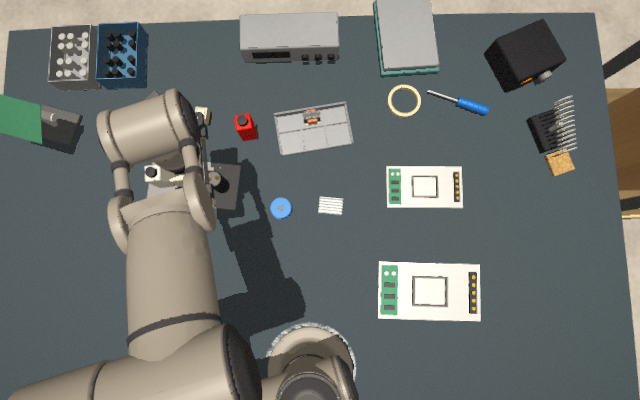

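All three stand on the mat, and the transformer is visible at (312, 115) in the rear trough, untouched. I'll turn by about 88° and go above it.

```bash
python3 -c "
from h import *
plan((653.5,-22,150,8),(653.5,-22,16,8))"
```

```text
t 19.12 [476.8 222.5 216.3] [179.9  -0.   96. ] open 0.092 grip 0.0 F [ 0.8 -0.2 -0.8]
(653.5, -22, 150, 8) -> [-0.349, 0.2, 0.0888] rot [0.002, -0.003, 1.956] rows 7.4
(653.5, -22, 16, 8) -> [-0.3491, 0.1996, 0.2674] rot [0.002, -0.003, 1.956] rows 3.2
```

{"name": "step_arm", "arguments": {"steps": [{"x": -0.349, "y": 0.2, "z": 0, "rx": 0, "ry": 0, "rz": 0.98, "claw": 1}, {"x": -0.349, "y": 0.2, "z": 0, "rx": 0, "ry": 0, "rz": 0.98, "claw": 1}, {"x": -0.349, "y": 0.2, "z": 0, "rx": 0, "ry": 0, "rz": 0.98, "claw": 1}, {"x": -0.349, "y": 0.2, "z": 0, "rx": 0, "ry": 0, "rz": 0.98, "claw": 1}, {"x": -0.349, "y": 0.2, "z": 0, "rx": 0, "ry": 0, "rz": 0.98, "claw": 1}, {"x": -0.349, "y": 0.2, "z": 0.04, "rx": 0, "ry": 0, "rz": 0.98, "claw": 1}, {"x": -0.349, "y": 0.2, "z": 0.09, "rx": 0, "ry": 0, "rz": 0.98, "claw": 1}, {"x": -0.349, "y": 0.2, "z": 0.09, "rx": 0, "ry": 0, "rz": 0.98, "claw": 1}, {"x": -0.349, "y": 0.2, "z": 0.09, "rx": 0, "ry": 0, "rz": 0.98, "claw": 1}, {"x": -0.349, "y": 0.2, "z": 0.09, "rx": 0, "ry": 0, "rz": 0.98, "claw": 1}]}}

```text
time: 19.95
tool_pos: [0.6513, -0.0231, 0.1436]
tool_rot: [-3.135, 0.004, 0.904]
contact_force: [-0.8, 0.8, 0.7]
opening: 0.0919
grip_force: 0.0
```

{"name": "step_arm", "arguments": {"steps": [{"x": 0, "y": 0, "z": 0, "rx": 0, "ry": 0, "rz": 0.976, "claw": 1}, {"x": 0, "y": 0, "z": 0, "rx": 0, "ry": 0, "rz": 0.976, "claw": 1}, {"x": 0, "y": 0, "z": 0, "rx": 0, "ry": 0, "rz": 0.976, "claw": 1}, {"x": 0, "y": 0, "z": 0, "rx": 0, "ry": 0, "rz": 0.976, "claw": 1}, {"x": 0, "y": 0, "z": 0, "rx": 0, "ry": 0, "rz": 0.976, "claw": 1}, {"x": 0, "y": 0, "z": 0, "rx": 0, "ry": 0, "rz": 0.976, "claw": 1}, {"x": 0, "y": 0, "z": 0, "rx": 0, "ry": 0, "rz": 0.976, "claw": 1}, {"x": 0, "y": 0, "z": 0.06, "rx": 0, "ry": 0, "rz": 0.976, "claw": 1}, {"x": 0, "y": 0, "z": 0.09, "rx": 0, "ry": 0, "rz": 0.976, "claw": 1}, {"x": 0, "y": 0, "z": 0.09, "rx": 0, "ry": 0, "rz": 0.976, "claw": 1}]}}

```text
time: 20.78
tool_pos: [0.6491, -0.0206, 0.0753]
tool_rot: [-3.138, 0.01, 0.144]
contact_force: [-1.0, -0.6, -0.7]
opening: 0.0916
grip_force: 0.0
```

```bash
python3 -c "
from h import *
plan((653.5,-22,16,8))
im,d=read_camera('side');cv2.imwrite('pics/s3.png',cv2.resize(im[170:320,190:400],None,fx=3.5,fy=3.5))"
```

```text
t 20.78 [649.1 -20.6  75.3] [-179.8    0.6    8.2] open 0.0916 grip 0.0 F [-1.  -0.6 -0.7]
(653.5, -22, 16, 8) -> [0.0063, 0.0029, 0.079] rot [-0.004, 0.012, 0.005] rows 1.4
```

View pics/s3.png

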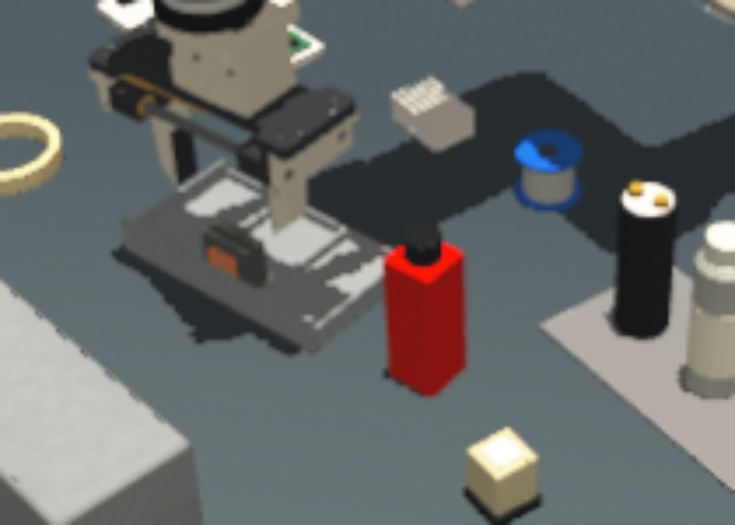

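{"name": "step_arm", "arguments": {"steps": [{"x": 0, "y": 0, "z": 0, "rx": 0, "ry": 0, "rz": 0, "claw": 1}, {"x": 0, "y": 0, "z": 0.03, "rx": 0, "ry": 0, "rz": 0, "claw": 1}, {"x": 0, "y": 0, "z": 0.06, "rx": 0, "ry": 0, "rz": 0, "claw": 1}, {"x": 0, "y": 0, "z": 0.075, "rx": 0, "ry": 0, "rz": 0, "claw": 1}, {"x": 0, "y": 0, "z": 0.083, "rx": 0, "ry": 0, "rz": 0, "claw": 1}, {"x": 0, "y": 0, "z": 0.083, "rx": 0, "ry": 0, "rz": 0, "claw": 1}, {"x": 0, "y": 0, "z": 0.083, "rx": 0, "ry": 0, "rz": 0, "claw": 1}]}}

```text
time: 21.42
tool_pos: [0.654, -0.0222, 0.0196]
tool_rot: [3.141, -0.002, 0.14]
contact_force: [0.4, -0.1, 0.3]
opening: 0.0916
grip_force: 0.0
```

```bash
python3 -c "
from h import *
plan((653.5,-22,16,8))"
```

```text
t 21.42 [654.  -22.2  19.6] [ 1.8e+02 -1.0e-01  8.0e+00] open 0.0916 grip 0.0 F [ 0.4 -0.1  0.3]
(653.5, -22, 16, 8) -> [-0.0006, -0.0004, 0.0048] rot [0.001, -0.003, 0.0] rows 0.1
```

{"name": "step_arm", "arguments": {"steps": [{"x": 0, "y": 0, "z": 0.0052, "rx": 0, "ry": 0, "rz": 0, "claw": 1}, {"x": 0, "y": 0, "z": 0.0052, "rx": 0, "ry": 0, "rz": 0, "claw": -1}, {"x": 0, "y": 0, "z": 0.0052, "rx": 0, "ry": 0, "rz": 0, "claw": -1}, {"x": 0, "y": 0, "z": 0.0052, "rx": 0, "ry": 0, "rz": 0, "claw": -1}, {"x": 0, "y": 0, "z": 0.0052, "rx": 0, "ry": 0, "rz": 0, "claw": -1}, {"x": 0, "y": 0, "z": 0.0052, "rx": 0, "ry": 0, "rz": 0, "claw": -1}, {"x": 0, "y": 0, "z": 0.0052, "rx": 0, "ry": 0, "rz": 0, "claw": -1}, {"x": 0, "y": 0, "z": 0.0052, "rx": 0, "ry": 0, "rz": 0, "claw": -1}, {"x": 0, "y": 0, "z": 0.0052, "rx": 0, "ry": 0, "rz": 0, "claw": -1}, {"x": 0, "y": 0, "z": 0.0052, "rx": 0, "ry": 0, "rz": 0, "claw": -1}, {"x": 0, "y": 0, "z": 0.0052, "rx": 0, "ry": 0, "rz": 0, "claw": -1}, {"x": 0, "y": 0, "z": 0.0052, "rx": 0, "ry": 0, "rz": 0, "claw": -1}], "squeeze": 35}}

```text
time: 22.42
tool_pos: [0.6531, -0.0223, 0.0144]
tool_rot: [3.142, -0.0, 0.139]
contact_force: [-0.3, -0.0, 1.2]
opening: 0.0441
grip_force: 35.0
```

Run:
```python
from h import *
plan((653.5,-22,120,8),(457.5,-314,120,-1.5),(457.5,-314,22,-1.5))
# nest centre from the dark rim, plane z=17mm
for c in("top","side"):
    im,d=read_camera(c);P=cloud(c,d)
    b=(abs(P[...,0]-.457)<.042)&(abs(P[...,1]+.314)<.048)&(P[...,2]>-.01)&(P[...,2]<.035)
    g=im.max(2)
    for th in(90,120,150):
        k=b&(g<th);print(c,th,k.sum(),rect(P[k][:,:2]) if k.sum()>5 else'')
    print([(r['pixel'],r['conf'],P[tuple(np.round(r['pixel']).astype(int))].round(4)) for r in nets.landmark_of(c,'chassis')[:2]])
```

```text
t 22.42 [653.1 -22.3  14.4] [180.  -0.   8.] open 0.0441 grip 35.0 F [-0.3 -0.   1.2]
(653.5, -22, 120, 8) -> [0.0006, -0.0003, -0.1408] rot [0.0, -0.0, -0.0] rows 2.5
(457.5, -314, 120, -1.5) -> [-0.3123, 0.3489, -0.1409] rot [0.0, -0.0, 0.211] rows 8.4
(457.5, -314, 22, -1.5) -> [-0.3123, 0.3489, -0.0102] rot [0.0, -0.0, 0.211] rows 2.4
top 90 15 ([456.9, -344.6], [2.0, 41.7], 'longaxis deg', np.float32(176.9))
top 120 50 ([456.8, -313.3], [55.5, 65.3], 'longaxis deg', np.float32(88.2))
top 150 86 ([456.9, -314.0], [55.6, 66.8], 'longaxis deg', np.float32(88.0))
[([188.2, 420.0], 0.9, array([ 0.4536, -0.303 ,  0.0096])), ([288.4, 429.5], 0.84, array([ 0.1944, -0.3121,  0.0131]))]
side 90 0 
side 120 0 
side 150 0 
[([150.5, 315.4], 0.68, array([ 0.1937, -0.2898,  0.0117]))]
```

{"name": "step_arm", "arguments": {"steps": [{"x": 0, "y": 0, "z": -0.02, "rx": 0, "ry": 0, "rz": 0, "claw": -1}, {"x": 0, "y": 0, "z": -0.06, "rx": 0, "ry": 0, "rz": 0, "claw": -1}, {"x": 0, "y": 0, "z": -0.1, "rx": 0, "ry": 0, "rz": 0, "claw": -1}, {"x": -0.01, "y": 0.01, "z": -0.14, "rx": 0, "ry": 0, "rz": 0, "claw": -1}, {"x": -0.04, "y": 0.045, "z": -0.14, "rx": 0, "ry": 0, "rz": 0.05, "claw": -1}, {"x": -0.07, "y": 0.08, "z": -0.14, "rx": 0, "ry": 0, "rz": 0.1, "claw": -1}, {"x": -0.1, "y": 0.112, "z": -0.14, "rx": 0, "ry": 0, "rz": 0.15, "claw": -1}, {"x": -0.13, "y": 0.145, "z": -0.14, "rx": 0, "ry": 0, "rz": 0.2, "claw": -1}, {"x": -0.16, "y": 0.18, "z": -0.14, "rx": 0, "ry": 0, "rz": 0.22, "claw": -1}, {"x": -0.19, "y": 0.212, "z": -0.14, "rx": 0, "ry": 0, "rz": 0.22, "claw": -1}, {"x": -0.2, "y": 0.223, "z": -0.14, "rx": 0, "ry": 0, "rz": 0.22, "claw": -1}, {"x": -0.2, "y": 0.223, "z": -0.14, "rx": 0, "ry": 0, "rz": 0.22, "claw": -1}]}}

```text
time: 23.62
tool_pos: [0.526, -0.2107, 0.119]
tool_rot: [-3.141, 0.001, -0.037]
contact_force: [0.0, 0.9, -2.6]
opening: 0.0433
grip_force: 35.0
```

Run:
```python
from h import *
plan((457,-313.5,110,-2),(457,-313.5,21,-2))
im,d=read_camera('side');P=cloud('side',d)
cv2.imwrite('pics/s4.png',cv2.resize(im[100:260,170:340],None,fx=3.5,fy=3.5))
t=robot.observe()['tool_pos']
for r in nets.masks_of('side','transformer')[:2]:
    p=P[r['region']];p=p[abs(p[:,0]-t[0])<.08]
    if len(p)>5: print(r['conf'],r['box'],rect(p[:,:2]),np.percentile(p-t,[5,95],axis=0).round(4).tolist())
```

```text
t 23.62 [ 526.  -210.7  119. ] [-1.8e+02  1.0e-01 -2.1e+00] open 0.0433 grip 35.0 F [ 0.   0.9 -2.6]
(457, -313.5, 110, -2) -> [-0.0868, 0.1403, 0.0121] rot [-0.0, 0.002, -0.003] rows 3.0
(457, -313.5, 21, -2) -> [-0.0866, 0.1404, 0.1307] rot [-0.0, 0.002, -0.003] rows 2.1
0.59 [240.4, 154.0, 252.2, 174.8] ([535.0, -204.9], [19.0, 42.2], 'longaxis deg', np.float32(74.5)) [[0.0005, -0.0108, -0.0075], [0.0145, 0.0218, 0.0288]]
```

View pics/s4.png

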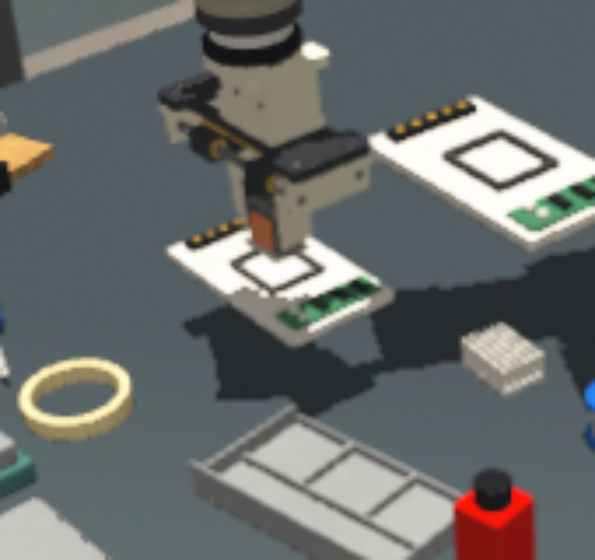

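The transformer is held and centred (its far face is about 15–17 mm ahead of the TCP). Next, over the nest and down.

{"name": "step_arm", "arguments": {"steps": [{"x": -0.03, "y": 0.048, "z": 0, "rx": 0, "ry": 0, "rz": 0, "claw": -1}, {"x": -0.06, "y": 0.096, "z": 0, "rx": 0, "ry": 0, "rz": 0, "claw": -1}, {"x": -0.087, "y": 0.14, "z": 0, "rx": 0, "ry": 0, "rz": 0, "claw": -1}, {"x": -0.087, "y": 0.14, "z": 0.02, "rx": 0, "ry": 0, "rz": 0, "claw": -1}, {"x": -0.087, "y": 0.14, "z": 0.06, "rx": 0, "ry": 0, "rz": 0, "claw": -1}, {"x": -0.087, "y": 0.14, "z": 0.09, "rx": 0, "ry": 0, "rz": 0, "claw": -1}, {"x": -0.087, "y": 0.14, "z": 0.11, "rx": 0, "ry": 0, "rz": 0, "claw": -1}, {"x": -0.087, "y": 0.14, "z": 0.115, "rx": 0, "ry": 0, "rz": 0, "claw": -1}, {"x": -0.087, "y": 0.14, "z": 0.115, "rx": 0, "ry": 0, "rz": 0, "claw": -1}, {"x": -0.087, "y": 0.14, "z": 0.115, "rx": 0, "ry": 0, "rz": 0, "claw": -1}]}}

```text
time: 24.55
tool_pos: [0.4601, -0.311, 0.0336]
tool_rot: [3.141, -0.001, -0.032]
contact_force: [-0.9, -0.7, -3.3]
opening: 0.0435
grip_force: 35.0
```

Run:
```python
from h import *
plan((457,-313.5,21,-2))
im,d=read_camera('side')
cv2.imwrite('pics/s5.png',cv2.resize(im[110:210,200:300],None,fx=5,fy=5))
```

```text
t 24.55 [ 460.1 -311.    33.6] [180.   -0.   -1.8] open 0.0435 grip 35.0 F [-0.9 -0.7 -3.3]
(457, -313.5, 21, -2) -> [-0.0041, 0.0035, 0.0168] rot [0.0, -0.001, 0.004] rows 0.3
```

View pics/s5.png

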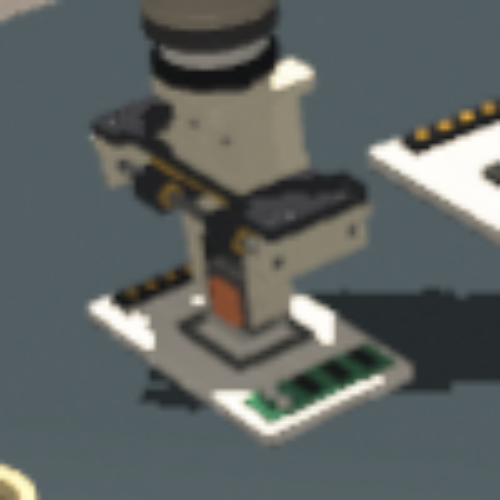

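The transformer hangs over the nest, slightly off centre as measured. I'll correct by about 3 mm, lower, release and rise.

{"name": "step_arm", "arguments": {"steps": [{"x": -0.004, "y": 0.0035, "z": 0, "rx": 0, "ry": 0, "rz": 0, "claw": -1}, {"x": -0.004, "y": 0.0035, "z": 0.008, "rx": 0, "ry": 0, "rz": 0, "claw": -1}, {"x": -0.004, "y": 0.0035, "z": 0.014, "rx": 0, "ry": 0, "rz": 0, "claw": -1}, {"x": -0.004, "y": 0.0035, "z": 0.0165, "rx": 0, "ry": 0, "rz": 0, "claw": -1}, {"x": -0.004, "y": 0.0035, "z": 0.0165, "rx": 0, "ry": 0, "rz": 0, "claw": -1}, {"x": -0.004, "y": 0.0035, "z": 0.0165, "rx": 0, "ry": 0, "rz": 0, "claw": -1}]}}

```text
time: 25.1
tool_pos: [0.4559, -0.314, 0.0205]
tool_rot: [-3.141, 0.0, -0.033]
contact_force: [0.0, -0.3, -3.2]
opening: 0.0435
grip_force: 35.0
```

{"name": "step_arm", "arguments": {"steps": [{"x": 0, "y": 0, "z": 0.001, "rx": 0, "ry": 0, "rz": 0, "claw": -1}, {"x": 0, "y": 0, "z": 0.001, "rx": 0, "ry": 0, "rz": 0, "claw": -1}, {"x": 0, "y": 0, "z": 0.001, "rx": 0, "ry": 0, "rz": 0, "claw": 1}, {"x": 0, "y": 0, "z": 0.001, "rx": 0, "ry": 0, "rz": 0, "claw": 1}, {"x": 0, "y": 0, "z": 0.001, "rx": 0, "ry": 0, "rz": 0, "claw": 1}, {"x": 0, "y": 0, "z": 0.001, "rx": 0, "ry": 0, "rz": 0, "claw": 1}, {"x": 0, "y": 0, "z": 0.001, "rx": 0, "ry": 0, "rz": 0, "claw": 1}, {"x": 0, "y": 0, "z": -0.04, "rx": 0, "ry": 0, "rz": 0, "claw": 1}, {"x": 0, "y": 0, "z": -0.09, "rx": 0, "ry": 0, "rz": 0, "claw": 1}, {"x": 0, "y": 0, "z": -0.14, "rx": 0, "ry": 0, "rz": 0, "claw": 1}, {"x": 0, "y": 0, "z": -0.19, "rx": 0, "ry": 0, "rz": 0, "claw": 1}, {"x": 0, "y": 0, "z": -0.24, "rx": 0, "ry": 0, "rz": 0, "claw": 1}]}}

```text
time: 26.1
tool_pos: [0.4557, -0.3137, 0.2025]
tool_rot: [-3.141, 0.0, -0.033]
contact_force: [0.6, -0.9, -0.1]
opening: 0.0918
grip_force: 0.0
```

Run:
```python
from h import *
plan((480,-90,215,50),(476.5,222.5,215,96))
ims=[]
for c in('side','top'):
    im,d=read_camera(c);P=cloud(c,d)
    k=(abs(P[...,0]-.457)<.04)&(abs(P[...,1]+.313)<.04)&(P[...,2]>.03)&(P[...,2]<.07)
    print(c,k.sum(),rect(P[k][:,:2]) if k.sum()>5 else '',np.percentile(P[k][:,2],[50,95]) if k.sum()>5 else '')
    if c=='side':cv2.imwrite('pics/s6.png',cv2.resize(im[110:210,200:300],None,fx=5,fy=5))
```

```text
t 26.10 [ 455.7 -313.7  202.5] [-180.     0.    -1.9] open 0.0918 grip 0.0 F [ 0.6 -0.9 -0.1]
(480, -90, 215, 50) -> [0.0225, -0.2992, -0.0166] rot [-0.0, -0.0, -1.153] rows 5.4
(476.5, 222.5, 215, 96) -> [0.004, -0.7155, -0.0165] rot [-0.0, -0.0, -2.176] rows 7.5
side 128 ([457.2, -309.5], [31.3, 50.3], 'longaxis deg', np.float32(89.8)) [0.04359689 0.05018002]
top 0
```

View pics/s6.png

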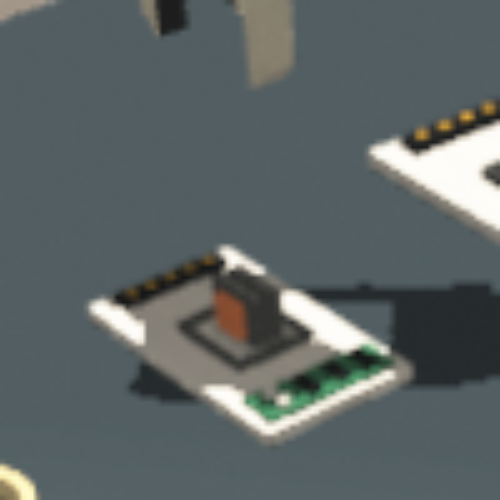

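The transformer sits flat inside the dark rim. Next, back to the mat for the capacitor.

{"name": "step_arm", "arguments": {"steps": [{"x": 0.0225, "y": -0.3, "z": -0.018, "rx": 0, "ry": 0, "rz": -0.98, "claw": 1}, {"x": 0.0225, "y": -0.3, "z": -0.018, "rx": 0, "ry": 0, "rz": -0.98, "claw": 1}, {"x": 0.0225, "y": -0.3, "z": -0.018, "rx": 0, "ry": 0, "rz": -0.98, "claw": 1}, {"x": 0.0225, "y": -0.3, "z": -0.018, "rx": 0, "ry": 0, "rz": -0.98, "claw": 1}, {"x": 0.0225, "y": -0.3, "z": -0.018, "rx": 0, "ry": 0, "rz": -0.98, "claw": 1}, {"x": 0.0225, "y": -0.3, "z": -0.018, "rx": 0, "ry": 0, "rz": -0.98, "claw": 1}, {"x": 0.0225, "y": -0.3, "z": -0.018, "rx": 0, "ry": 0, "rz": -0.98, "claw": 1}, {"x": 0.0225, "y": -0.3, "z": -0.018, "rx": 0, "ry": 0, "rz": -0.98, "claw": 1}, {"x": 0.0225, "y": -0.3, "z": -0.018, "rx": 0, "ry": 0, "rz": -0.98, "claw": 1}]}}

```text
time: 26.95
tool_pos: [0.4802, -0.0904, 0.2138]
tool_rot: [-3.141, 0.001, 0.734]
contact_force: [-0.2, -0.8, -0.8]
opening: 0.0918
grip_force: 0.0
```

Run:
```python
from h import *
plan((476.3,222,215,96))
im,d=read_camera('side');P=cloud('side',d);m=(P[...,2]>.09)&(P[...,2]<.15)
for a,q in((.497,.37),(.487,.296),(.477,.222)):
    k=m&(abs(P[...,0]-a)<.03)&(abs(P[...,1]-q)<.03); print(k.sum(),rect(P[k][:,:2]) if k.sum()>5 else '')
```

```text
t 26.95 [480.2 -90.4 213.8] [-180.    0.   42.] open 0.0918 grip 0.0 F [-0.2 -0.8 -0.8]
(476.3, 222, 215, 96) -> [0.275, -0.3128, -0.0018] rot [-0.0, 0.001, -1.199] rows 7.5
414 ([496.6, 371.0], [41.7, 43.1], 'longaxis deg', np.float32(6.6))
346 ([489.8, 296.6], [33.8, 39.0], 'longaxis deg', np.float32(109.7))
270 ([477.9, 221.1], [38.4, 39.8], 'longaxis deg', np.float32(56.8))
```

{"name": "step_arm", "arguments": {"steps": [{"x": 0.275, "y": -0.313, "z": -0.002, "rx": 0, "ry": 0, "rz": -0.99, "claw": 1}, {"x": 0.275, "y": -0.313, "z": -0.002, "rx": 0, "ry": 0, "rz": -0.99, "claw": 1}, {"x": 0.275, "y": -0.313, "z": -0.002, "rx": 0, "ry": 0, "rz": -0.99, "claw": 1}, {"x": 0.275, "y": -0.313, "z": -0.002, "rx": 0, "ry": 0, "rz": -0.99, "claw": 1}, {"x": 0.275, "y": -0.313, "z": -0.002, "rx": 0, "ry": 0, "rz": -0.99, "claw": 1}, {"x": 0.275, "y": -0.313, "z": -0.002, "rx": 0, "ry": 0, "rz": -0.99, "claw": 1}, {"x": 0.275, "y": -0.313, "z": -0.002, "rx": 0, "ry": 0, "rz": -0.99, "claw": 1}, {"x": 0.275, "y": -0.313, "z": -0.002, "rx": 0, "ry": 0, "rz": -0.99, "claw": 1}, {"x": 0.275, "y": -0.313, "z": -0.002, "rx": 0, "ry": 0, "rz": -0.99, "claw": 1}, {"x": 0.275, "y": -0.313, "z": -0.002, "rx": 0, "ry": 0, "rz": -0.99, "claw": 1}]}}

```text
time: 27.83
tool_pos: [0.4758, 0.2224, 0.2151]
tool_rot: [-3.141, 0.001, 1.513]
contact_force: [0.3, -0.8, 0.5]
opening: 0.0919
grip_force: 0.0
```

```bash
python3 -c "
from h import *
plan((476.3,222,71,96))"
```

```text
t 27.83 [475.8 222.4 215.1] [-180.     0.    86.7] open 0.0919 grip 0.0 F [ 0.3 -0.8  0.5]
(476.3, 222, 71, 96) -> [-0.0003, 0.0008, 0.1921] rot [-0.001, 0.001, -0.207] rows 3.5
```

{"name": "step_arm", "arguments": {"steps": [{"x": 0, "y": 0, "z": 0, "rx": 0, "ry": 0, "rz": -0.207, "claw": 0.45}, {"x": 0, "y": 0, "z": 0.04, "rx": 0, "ry": 0, "rz": -0.207, "claw": 0.45}, {"x": 0, "y": 0, "z": 0.09, "rx": 0, "ry": 0, "rz": -0.207, "claw": 0.45}, {"x": 0, "y": 0, "z": 0.14, "rx": 0, "ry": 0, "rz": -0.207, "claw": 0.45}, {"x": 0, "y": 0, "z": 0.18, "rx": 0, "ry": 0, "rz": -0.207, "claw": 0.45}, {"x": 0, "y": 0, "z": 0.192, "rx": 0, "ry": 0, "rz": -0.207, "claw": 0.3}, {"x": 0, "y": 0, "z": 0.192, "rx": 0, "ry": 0, "rz": -0.207, "claw": -1}, {"x": 0, "y": 0, "z": 0.192, "rx": 0, "ry": 0, "rz": -0.207, "claw": -1}, {"x": 0, "y": 0, "z": 0.192, "rx": 0, "ry": 0, "rz": -0.207, "claw": -1}, {"x": 0, "y": 0, "z": 0.192, "rx": 0, "ry": 0, "rz": -0.207, "claw": -1}, {"x": 0, "y": 0, "z": 0.192, "rx": 0, "ry": 0, "rz": -0.207, "claw": -1}, {"x": 0, "y": 0, "z": 0.192, "rx": 0, "ry": 0, "rz": -0.207, "claw": -1}], "squeeze": 25}}

```text
time: 28.83
tool_pos: [0.4768, 0.223, 0.0737]
tool_rot: [3.137, -0.0, 1.677]
contact_force: [0.1, -2.5, 8.5]
opening: 0.0395
grip_force: 25.0
```

```bash
python3 -c "
from h import *
plan((608,-91.3,225),(608,-91.3,72))"
```

```text
t 28.83 [476.8 223.   73.7] [179.8  -0.   96.1] open 0.0395 grip 25.0 F [ 0.1 -2.5  8.5]
(608, -91.3, 225) -> [-0.4351, 0.1305, -0.2014] rot [0.005, -0.0, 0.001] rows 8.9
(608, -91.3, 72) -> [-0.4352, 0.1296, 0.0026] rot [0.005, -0.0, 0.001] rows 3.7
```

{"name": "step_arm", "arguments": {"steps": [{"x": 0, "y": 0, "z": -0.02, "rx": 0, "ry": 0, "rz": 0, "claw": -1}, {"x": 0, "y": 0, "z": -0.06, "rx": 0, "ry": 0, "rz": 0, "claw": -1}, {"x": 0, "y": 0, "z": -0.11, "rx": 0, "ry": 0, "rz": 0, "claw": -1}, {"x": 0, "y": 0, "z": -0.16, "rx": 0, "ry": 0, "rz": 0, "claw": -1}, {"x": 0, "y": 0, "z": -0.19, "rx": 0, "ry": 0, "rz": 0, "claw": -1}, {"x": -0.01, "y": 0.003, "z": -0.204, "rx": 0, "ry": 0, "rz": 0, "claw": -1}, {"x": -0.04, "y": 0.012, "z": -0.204, "rx": 0, "ry": 0, "rz": 0, "claw": -1}, {"x": -0.09, "y": 0.027, "z": -0.204, "rx": 0, "ry": 0, "rz": 0, "claw": -1}, {"x": -0.14, "y": 0.042, "z": -0.204, "rx": 0, "ry": 0, "rz": 0, "claw": -1}, {"x": -0.19, "y": 0.057, "z": -0.204, "rx": 0, "ry": 0, "rz": 0, "claw": -1}, {"x": -0.24, "y": 0.072, "z": -0.204, "rx": 0, "ry": 0, "rz": 0, "claw": -1}, {"x": -0.29, "y": 0.087, "z": -0.204, "rx": 0, "ry": 0, "rz": 0, "claw": -1}]}}

```text
time: 29.83
tool_pos: [0.5634, 0.0119, 0.2251]
tool_rot: [3.141, -0.0, 1.677]
contact_force: [0.3, 0.3, -3.1]
opening: 0.0398
grip_force: 25.0
```

{"name": "step_arm", "arguments": {"steps": [{"x": -0.05, "y": 0.015, "z": 0, "rx": 0, "ry": 0, "rz": 0, "claw": -1}, {"x": -0.1, "y": 0.03, "z": 0, "rx": 0, "ry": 0, "rz": 0, "claw": -1}, {"x": -0.13, "y": 0.039, "z": 0, "rx": 0, "ry": 0, "rz": 0, "claw": -1}, {"x": -0.145, "y": 0.0432, "z": 0, "rx": 0, "ry": 0, "rz": 0, "claw": -1}, {"x": -0.145, "y": 0.0432, "z": 0, "rx": 0, "ry": 0, "rz": 0, "claw": -1}, {"x": -0.145, "y": 0.0432, "z": 0.02, "rx": 0, "ry": 0, "rz": 0, "claw": -1}, {"x": -0.145, "y": 0.0432, "z": 0.06, "rx": 0, "ry": 0, "rz": 0, "claw": -1}, {"x": -0.145, "y": 0.0432, "z": 0.11, "rx": 0, "ry": 0, "rz": 0, "claw": -1}, {"x": -0.145, "y": 0.0432, "z": 0.15, "rx": 0, "ry": 0, "rz": 0, "claw": -1}, {"x": -0.145, "y": 0.0432, "z": 0.175, "rx": 0, "ry": 0, "rz": 0, "claw": -1}, {"x": -0.145, "y": 0.0432, "z": 0.18, "rx": 0, "ry": 0, "rz": 0, "claw": -1}, {"x": -0.145, "y": 0.0432, "z": 0.18, "rx": 0, "ry": 0, "rz": 0, "claw": -1}]}}

```text
time: 30.83
tool_pos: [0.606, -0.0897, 0.0888]
tool_rot: [-3.139, -0.002, 1.678]
contact_force: [0.5, -0.0, -2.3]
opening: 0.0396
grip_force: 25.0
```

```bash
python3 -c "
from h import *
plan((608,-91.3,74))"
```

```text
t 30.83 [606.  -89.7  88.8] [-1.798e+02 -1.000e-01  9.610e+01] open 0.0396 grip 25.0 F [ 0.5 -0.  -2.3]
(608, -91.3, 74) -> [-0.0025, 0.0025, 0.0198] rot [-0.003, -0.002, 0.003] rows 0.4
```

{"name": "step_arm", "arguments": {"steps": [{"x": -0.002, "y": 0.002, "z": 0.01, "rx": 0, "ry": 0, "rz": 0, "claw": -1}, {"x": -0.002, "y": 0.002, "z": 0.018, "rx": 0, "ry": 0, "rz": 0, "claw": -1}, {"x": -0.002, "y": 0.002, "z": 0.02, "rx": 0, "ry": 0, "rz": 0, "claw": -1}, {"x": -0.002, "y": 0.002, "z": 0.02, "rx": 0, "ry": 0, "rz": 0, "claw": -1}, {"x": -0.002, "y": 0.002, "z": 0.02, "rx": 0, "ry": 0, "rz": 0, "claw": -1}]}}

```text
time: 31.25
tool_pos: [0.6089, -0.0927, 0.0753]
tool_rot: [3.141, 0.0, 1.676]
contact_force: [-0.8, 0.5, -2.5]
opening: 0.0397
grip_force: 25.0
```

{"name": "step_arm", "arguments": {"steps": [{"x": 0, "y": 0, "z": 0.0015, "rx": 0, "ry": 0, "rz": 0, "claw": -1}, {"x": 0, "y": 0, "z": 0.003, "rx": 0, "ry": 0, "rz": 0, "claw": -1}, {"x": 0, "y": 0, "z": 0.003, "rx": 0, "ry": 0, "rz": 0, "claw": -1}, {"x": 0, "y": 0, "z": 0.003, "rx": 0, "ry": 0, "rz": 0, "claw": 1}, {"x": 0, "y": 0, "z": 0.003, "rx": 0, "ry": 0, "rz": 0, "claw": 1}, {"x": 0, "y": 0, "z": 0.003, "rx": 0, "ry": 0, "rz": 0, "claw": 1}, {"x": 0, "y": 0, "z": 0.003, "rx": 0, "ry": 0, "rz": 0, "claw": 1}, {"x": 0, "y": 0, "z": 0.003, "rx": 0, "ry": 0, "rz": 0, "claw": 1}, {"x": 0, "y": 0, "z": -0.04, "rx": 0, "ry": 0, "rz": 0, "claw": 1}, {"x": 0, "y": 0, "z": -0.09, "rx": 0, "ry": 0, "rz": 0, "claw": 1}, {"x": 0, "y": 0, "z": -0.14, "rx": 0, "ry": 0, "rz": 0, "claw": 1}, {"x": 0, "y": 0, "z": -0.19, "rx": 0, "ry": 0, "rz": 0, "claw": 1}]}}

```text
time: 32.25
tool_pos: [0.6083, -0.0926, 0.2186]
tool_rot: [-3.141, -0.0, 1.676]
contact_force: [1.5, 0.1, -0.7]
opening: 0.091
grip_force: 0.0
```

```bash
python3 -c "
from h import *
plan((486.5,295.8,215),(486.5,295.8,72))
im,d=read_camera('side')
P=cloud('side',d);m=(P[...,2]>.1)&(P[...,2]<.125)&(abs(P[...,1]+.09)<.04)&(abs(P[...,0]-.607)<.04)
print(rect(P[m][:,:2]),np.percentile(P[m][:,2],[5,50,95]))
P=cloud('side',np.load('side0.npz')['d']);m=(P[...,2]>.1)&(P[...,2]<.125)&(abs(P[...,1]+.09)<.04)&(abs(P[...,0]-.607)<.04)
print('start',rect(P[m][:,:2]),np.percentile(P[m][:,2],[5,50,95]))
"
```

```text
t 32.25 [608.3 -92.6 218.6] [-180.    -0.    96.1] open 0.091 grip 0.0 F [ 1.5  0.1 -0.7]
(486.5, 295.8, 215) -> [0.5321, -0.1069, 0.005] rot [-0.001, -0.0, 0.001] rows 9.8
(486.5, 295.8, 72) -> [0.532, -0.1068, 0.1957] rot [-0.001, -0.0, 0.001] rows 3.4
([609.8, -92.5], [36.2, 38.6], 'longaxis deg', np.float32(48.3)) [0.10221996 0.11405792 0.12157757]
start ([608.0, -89.4], [36.6, 39.2], 'longaxis deg', np.float32(73.6)) [0.1027743  0.11423914 0.12080546]
```

The capacitor is back within about 3 mm of its start. Next, the aerosol.

{"name": "step_arm", "arguments": {"steps": [{"x": 0.532, "y": -0.107, "z": 0.005, "rx": 0, "ry": 0, "rz": 0, "claw": 1}, {"x": 0.532, "y": -0.107, "z": 0.005, "rx": 0, "ry": 0, "rz": 0, "claw": 1}, {"x": 0.532, "y": -0.107, "z": 0.005, "rx": 0, "ry": 0, "rz": 0, "claw": 1}, {"x": 0.532, "y": -0.107, "z": 0.005, "rx": 0, "ry": 0, "rz": 0, "claw": 1}, {"x": 0.532, "y": -0.107, "z": 0.005, "rx": 0, "ry": 0, "rz": 0, "claw": 1}, {"x": 0.532, "y": -0.107, "z": 0.005, "rx": 0, "ry": 0, "rz": 0, "claw": 1}, {"x": 0.532, "y": -0.107, "z": 0.005, "rx": 0, "ry": 0, "rz": 0, "claw": 1}, {"x": 0.532, "y": -0.107, "z": 0.005, "rx": 0, "ry": 0, "rz": 0, "claw": 1}, {"x": 0.532, "y": -0.107, "z": 0.005, "rx": 0, "ry": 0, "rz": 0, "claw": 1}, {"x": 0.532, "y": -0.107, "z": 0.005, "rx": 0, "ry": 0, "rz": 0, "claw": 1}, {"x": 0.532, "y": -0.107, "z": 0.005, "rx": 0, "ry": 0, "rz": 0, "claw": 1}, {"x": 0.532, "y": -0.107, "z": 0.005, "rx": 0, "ry": 0, "rz": 0, "claw": 1}]}}

```text
time: 33.3
tool_pos: [0.4859, 0.297, 0.2131]
tool_rot: [-3.141, 0.0, 1.68]
contact_force: [0.4, -0.7, 1.0]
opening: 0.0918
grip_force: 0.0
```

{"name": "step_arm", "arguments": {"steps": [{"x": 0, "y": 0, "z": 0.04, "rx": 0, "ry": 0, "rz": 0, "claw": 0.45}, {"x": 0, "y": 0, "z": 0.09, "rx": 0, "ry": 0, "rz": 0, "claw": 0.45}, {"x": 0, "y": 0, "z": 0.13, "rx": 0, "ry": 0, "rz": 0, "claw": 0.45}, {"x": 0, "y": 0, "z": 0.17, "rx": 0, "ry": 0, "rz": 0, "claw": 0.45}, {"x": 0, "y": 0, "z": 0.19, "rx": 0, "ry": 0, "rz": 0, "claw": 0.45}, {"x": 0, "y": 0, "z": 0.19, "rx": 0, "ry": 0, "rz": 0, "claw": -1}, {"x": 0, "y": 0, "z": 0.19, "rx": 0, "ry": 0, "rz": 0, "claw": -1}, {"x": 0, "y": 0, "z": 0.19, "rx": 0, "ry": 0, "rz": 0, "claw": -1}, {"x": 0, "y": 0, "z": 0.19, "rx": 0, "ry": 0, "rz": 0, "claw": -1}, {"x": 0, "y": 0, "z": 0.19, "rx": 0, "ry": 0, "rz": 0, "claw": -1}, {"x": 0, "y": 0, "z": 0.19, "rx": 0, "ry": 0, "rz": 0, "claw": -1}, {"x": 0, "y": 0, "z": 0.19, "rx": 0, "ry": 0, "rz": 0, "claw": -1}], "squeeze": 25}}

```text
time: 34.3
tool_pos: [0.4876, 0.2959, 0.0725]
tool_rot: [3.139, -0.001, 1.677]
contact_force: [-0.3, -1.4, 7.3]
opening: 0.0397
grip_force: 25.0
```

```bash
python3 -c "
from h import *
plan((599,-30,225),(599,-30,72))"
```

```text
t 34.30 [487.6 295.9  72.5] [179.8  -0.   96.1] open 0.0397 grip 25.0 F [-0.3 -1.4  7.3]
(599, -30, 225) -> [-0.4477, 0.1024, -0.2034] rot [0.004, -0.001, 0.001] rows 9.0
(599, -30, 72) -> [-0.4478, 0.1018, 0.0006] rot [0.004, -0.001, 0.001] rows 3.7
```

{"name": "step_arm", "arguments": {"steps": [{"x": 0, "y": 0, "z": -0.02, "rx": 0, "ry": 0, "rz": 0, "claw": -1}, {"x": 0, "y": 0, "z": -0.06, "rx": 0, "ry": 0, "rz": 0, "claw": -1}, {"x": 0, "y": 0, "z": -0.11, "rx": 0, "ry": 0, "rz": 0, "claw": -1}, {"x": 0, "y": 0, "z": -0.16, "rx": 0, "ry": 0, "rz": 0, "claw": -1}, {"x": 0, "y": 0, "z": -0.19, "rx": 0, "ry": 0, "rz": 0, "claw": -1}, {"x": -0.01, "y": 0.002, "z": -0.204, "rx": 0, "ry": 0, "rz": 0, "claw": -1}, {"x": -0.04, "y": 0.009, "z": -0.204, "rx": 0, "ry": 0, "rz": 0, "claw": -1}, {"x": -0.09, "y": 0.02, "z": -0.204, "rx": 0, "ry": 0, "rz": 0, "claw": -1}, {"x": -0.14, "y": 0.032, "z": -0.204, "rx": 0, "ry": 0, "rz": 0, "claw": -1}, {"x": -0.19, "y": 0.043, "z": -0.204, "rx": 0, "ry": 0, "rz": 0, "claw": -1}, {"x": -0.24, "y": 0.055, "z": -0.204, "rx": 0, "ry": 0, "rz": 0, "claw": -1}, {"x": -0.29, "y": 0.066, "z": -0.204, "rx": 0, "ry": 0, "rz": 0, "claw": -1}]}}

```text
time: 35.3
tool_pos: [0.5584, 0.0823, 0.2224]
tool_rot: [-3.139, -0.0, 1.677]
contact_force: [0.3, 0.5, -2.3]
opening: 0.0398
grip_force: 24.9
```

{"name": "step_arm", "arguments": {"steps": [{"x": -0.05, "y": 0.0115, "z": 0, "rx": 0, "ry": 0, "rz": 0, "claw": -1}, {"x": -0.1, "y": 0.023, "z": 0, "rx": 0, "ry": 0, "rz": 0, "claw": -1}, {"x": -0.14, "y": 0.032, "z": 0, "rx": 0, "ry": 0, "rz": 0, "claw": -1}, {"x": -0.158, "y": 0.036, "z": 0, "rx": 0, "ry": 0, "rz": 0, "claw": -1}, {"x": -0.158, "y": 0.036, "z": 0, "rx": 0, "ry": 0, "rz": 0, "claw": -1}, {"x": -0.158, "y": 0.036, "z": 0.02, "rx": 0, "ry": 0, "rz": 0, "claw": -1}, {"x": -0.158, "y": 0.036, "z": 0.06, "rx": 0, "ry": 0, "rz": 0, "claw": -1}, {"x": -0.158, "y": 0.036, "z": 0.11, "rx": 0, "ry": 0, "rz": 0, "claw": -1}, {"x": -0.158, "y": 0.036, "z": 0.15, "rx": 0, "ry": 0, "rz": 0, "claw": -1}, {"x": -0.158, "y": 0.036, "z": 0.175, "rx": 0, "ry": 0, "rz": 0, "claw": -1}, {"x": -0.158, "y": 0.036, "z": 0.18, "rx": 0, "ry": 0, "rz": 0, "claw": -1}, {"x": -0.158, "y": 0.036, "z": 0.18, "rx": 0, "ry": 0, "rz": 0, "claw": -1}]}}

```text
time: 36.3
tool_pos: [0.5968, -0.0292, 0.0872]
tool_rot: [-3.138, -0.002, 1.677]
contact_force: [0.2, -0.2, -2.3]
opening: 0.0399
grip_force: 24.9
```

{"name": "step_arm", "arguments": {"steps": [{"x": 0, "y": 0, "z": 0.01, "rx": 0, "ry": 0, "rz": 0, "claw": -1}, {"x": 0, "y": 0, "z": 0.018, "rx": 0, "ry": 0, "rz": 0, "claw": -1}, {"x": 0, "y": 0, "z": 0.02, "rx": 0, "ry": 0, "rz": 0, "claw": -1}, {"x": 0, "y": 0, "z": 0.02, "rx": 0, "ry": 0, "rz": 0, "claw": -1}, {"x": 0, "y": 0, "z": 0.02, "rx": 0, "ry": 0, "rz": 0, "claw": -1}]}}

```text
time: 36.72
tool_pos: [0.5985, -0.0304, 0.0745]
tool_rot: [3.141, 0.0, 1.676]
contact_force: [-0.1, 0.4, -2.9]
opening: 0.0397
grip_force: 24.9
```

{"name": "step_arm", "arguments": {"steps": [{"x": 0, "y": 0, "z": 0.0015, "rx": 0, "ry": 0, "rz": 0, "claw": -1}, {"x": 0, "y": 0, "z": 0.0025, "rx": 0, "ry": 0, "rz": 0, "claw": -1}, {"x": 0, "y": 0, "z": 0.0025, "rx": 0, "ry": 0, "rz": 0, "claw": -1}, {"x": 0, "y": 0, "z": 0.0025, "rx": 0, "ry": 0, "rz": 0, "claw": 1}, {"x": 0, "y": 0, "z": 0.0025, "rx": 0, "ry": 0, "rz": 0, "claw": 1}, {"x": 0, "y": 0, "z": 0.0025, "rx": 0, "ry": 0, "rz": 0, "claw": 1}, {"x": 0, "y": 0, "z": 0.0025, "rx": 0, "ry": 0, "rz": 0, "claw": 1}, {"x": 0, "y": 0, "z": 0.0025, "rx": 0, "ry": 0, "rz": 0, "claw": 1}, {"x": 0, "y": 0, "z": -0.04, "rx": 0, "ry": 0, "rz": 0, "claw": 1}, {"x": 0, "y": 0, "z": -0.09, "rx": 0, "ry": 0, "rz": 0, "claw": 1}, {"x": 0, "y": 0, "z": -0.14, "rx": 0, "ry": 0, "rz": 0, "claw": 1}, {"x": 0, "y": 0, "z": -0.19, "rx": 0, "ry": 0, "rz": 0, "claw": 1}]}}

```text
time: 37.72
tool_pos: [0.5979, -0.0304, 0.2179]
tool_rot: [-3.141, -0.0, 1.676]
contact_force: [0.7, -0.5, 0.4]
opening: 0.0907
grip_force: 0.0
```

```bash
python3 -c "
from h import *
plan((497,370.3,215),(497,370.3,72))"
```

```text
t 37.72 [597.9 -30.4 217.9] [-180.    -0.    96.1] open 0.0907 grip 0.0 F [ 0.7 -0.5  0.4]
(497, 370.3, 215) -> [0.5454, -0.0774, 0.0041] rot [-0.001, -0.0, 0.001] rows 9.9
(497, 370.3, 72) -> [0.5454, -0.0773, 0.1947] rot [-0.001, -0.0, 0.001] rows 3.4
```

{"name": "step_arm", "arguments": {"steps": [{"x": 0.5454, "y": -0.0774, "z": 0.004, "rx": 0, "ry": 0, "rz": 0, "claw": 1}, {"x": 0.5454, "y": -0.0774, "z": 0.004, "rx": 0, "ry": 0, "rz": 0, "claw": 1}, {"x": 0.5454, "y": -0.0774, "z": 0.004, "rx": 0, "ry": 0, "rz": 0, "claw": 1}, {"x": 0.5454, "y": -0.0774, "z": 0.004, "rx": 0, "ry": 0, "rz": 0, "claw": 1}, {"x": 0.5454, "y": -0.0774, "z": 0.004, "rx": 0, "ry": 0, "rz": 0, "claw": 1}, {"x": 0.5454, "y": -0.0774, "z": 0.004, "rx": 0, "ry": 0, "rz": 0, "claw": 1}, {"x": 0.5454, "y": -0.0774, "z": 0.004, "rx": 0, "ry": 0, "rz": 0, "claw": 1}, {"x": 0.5454, "y": -0.0774, "z": 0.004, "rx": 0, "ry": 0, "rz": 0, "claw": 1}, {"x": 0.5454, "y": -0.0774, "z": 0.004, "rx": 0, "ry": 0, "rz": 0, "claw": 1}, {"x": 0.5454, "y": -0.0774, "z": 0.004, "rx": 0, "ry": 0, "rz": 0, "claw": 1}, {"x": 0.5454, "y": -0.0774, "z": 0.004, "rx": 0, "ry": 0, "rz": 0, "claw": 1}, {"x": 0.5454, "y": -0.0774, "z": 0.004, "rx": 0, "ry": 0, "rz": 0, "claw": 1}]}}

```text
time: 38.72
tool_pos: [0.4963, 0.372, 0.2129]
tool_rot: [-3.141, 0.0, 1.68]
contact_force: [0.3, -0.7, -0.1]
opening: 0.0921
grip_force: 0.0
```

{"name": "step_arm", "arguments": {"steps": [{"x": 0, "y": 0, "z": 0.04, "rx": 0, "ry": 0, "rz": 0, "claw": 0.45}, {"x": 0, "y": 0, "z": 0.09, "rx": 0, "ry": 0, "rz": 0, "claw": 0.45}, {"x": 0, "y": 0, "z": 0.13, "rx": 0, "ry": 0, "rz": 0, "claw": 0.45}, {"x": 0, "y": 0, "z": 0.17, "rx": 0, "ry": 0, "rz": 0, "claw": 0.45}, {"x": 0, "y": 0, "z": 0.19, "rx": 0, "ry": 0, "rz": 0, "claw": 0.45}, {"x": 0, "y": 0, "z": 0.19, "rx": 0, "ry": 0, "rz": 0, "claw": -1}, {"x": 0, "y": 0, "z": 0.19, "rx": 0, "ry": 0, "rz": 0, "claw": -1}, {"x": 0, "y": 0, "z": 0.19, "rx": 0, "ry": 0, "rz": 0, "claw": -1}, {"x": 0, "y": 0, "z": 0.19, "rx": 0, "ry": 0, "rz": 0, "claw": -1}, {"x": 0, "y": 0, "z": 0.19, "rx": 0, "ry": 0, "rz": 0, "claw": -1}, {"x": 0, "y": 0, "z": 0.19, "rx": 0, "ry": 0, "rz": 0, "claw": -1}, {"x": 0, "y": 0, "z": 0.19, "rx": 0, "ry": 0, "rz": 0, "claw": -1}], "squeeze": 25}}

```text
time: 39.72
tool_pos: [0.4979, 0.3706, 0.0726]
tool_rot: [3.139, -0.001, 1.677]
contact_force: [-1.5, -0.4, 6.9]
opening: 0.0402
grip_force: 24.9
```

```bash
python3 -c "
from h import *
plan((590.8,32.6,225),(590.8,32.6,72))"
```

```text
t 39.72 [497.9 370.6  72.6] [ 1.799e+02 -1.000e-01  9.610e+01] open 0.0402 grip 24.9 F [-1.5 -0.4  6.9]
(590.8, 32.6, 225) -> [-0.461, 0.0761, -0.2035] rot [0.003, -0.001, 0.001] rows 9.2
(590.8, 32.6, 72) -> [-0.4612, 0.0756, 0.0005] rot [0.003, -0.001, 0.001] rows 3.7
```

{"name": "step_arm", "arguments": {"steps": [{"x": 0, "y": 0, "z": -0.02, "rx": 0, "ry": 0, "rz": 0, "claw": -1}, {"x": 0, "y": 0, "z": -0.06, "rx": 0, "ry": 0, "rz": 0, "claw": -1}, {"x": 0, "y": 0, "z": -0.11, "rx": 0, "ry": 0, "rz": 0, "claw": -1}, {"x": 0, "y": 0, "z": -0.16, "rx": 0, "ry": 0, "rz": 0, "claw": -1}, {"x": 0, "y": 0, "z": -0.19, "rx": 0, "ry": 0, "rz": 0, "claw": -1}, {"x": -0.01, "y": 0.002, "z": -0.204, "rx": 0, "ry": 0, "rz": 0, "claw": -1}, {"x": -0.04, "y": 0.007, "z": -0.204, "rx": 0, "ry": 0, "rz": 0, "claw": -1}, {"x": -0.09, "y": 0.015, "z": -0.204, "rx": 0, "ry": 0, "rz": 0, "claw": -1}, {"x": -0.14, "y": 0.023, "z": -0.204, "rx": 0, "ry": 0, "rz": 0, "claw": -1}, {"x": -0.19, "y": 0.031, "z": -0.204, "rx": 0, "ry": 0, "rz": 0, "claw": -1}, {"x": -0.24, "y": 0.04, "z": -0.204, "rx": 0, "ry": 0, "rz": 0, "claw": -1}, {"x": -0.29, "y": 0.048, "z": -0.204, "rx": 0, "ry": 0, "rz": 0, "claw": -1}]}}

```text
time: 40.72
tool_pos: [0.5556, 0.1554, 0.2225]
tool_rot: [-3.139, 0.0, 1.677]
contact_force: [-0.4, -1.1, -2.5]
opening: 0.0402
grip_force: 24.9
```

{"name": "step_arm", "arguments": {"steps": [{"x": -0.05, "y": 0.008, "z": 0, "rx": 0, "ry": 0, "rz": 0, "claw": -1}, {"x": -0.1, "y": 0.016, "z": 0, "rx": 0, "ry": 0, "rz": 0, "claw": -1}, {"x": -0.15, "y": 0.025, "z": 0, "rx": 0, "ry": 0, "rz": 0, "claw": -1}, {"x": -0.171, "y": 0.028, "z": 0, "rx": 0, "ry": 0, "rz": 0, "claw": -1}, {"x": -0.171, "y": 0.028, "z": 0, "rx": 0, "ry": 0, "rz": 0, "claw": -1}, {"x": -0.171, "y": 0.028, "z": 0.02, "rx": 0, "ry": 0, "rz": 0, "claw": -1}, {"x": -0.171, "y": 0.028, "z": 0.06, "rx": 0, "ry": 0, "rz": 0, "claw": -1}, {"x": -0.171, "y": 0.028, "z": 0.11, "rx": 0, "ry": 0, "rz": 0, "claw": -1}, {"x": -0.171, "y": 0.028, "z": 0.15, "rx": 0, "ry": 0, "rz": 0, "claw": -1}, {"x": -0.171, "y": 0.028, "z": 0.175, "rx": 0, "ry": 0, "rz": 0, "claw": -1}, {"x": -0.171, "y": 0.028, "z": 0.18, "rx": 0, "ry": 0, "rz": 0, "claw": -1}, {"x": -0.171, "y": 0.028, "z": 0.18, "rx": 0, "ry": 0, "rz": 0, "claw": -1}]}}

```text
time: 41.72
tool_pos: [0.589, 0.0329, 0.087]
tool_rot: [-3.137, -0.001, 1.677]
contact_force: [0.1, 0.8, -2.0]
opening: 0.04
grip_force: 24.9
```

{"name": "step_arm", "arguments": {"steps": [{"x": 0, "y": 0, "z": 0.01, "rx": 0, "ry": 0, "rz": 0, "claw": -1}, {"x": 0, "y": 0, "z": 0.018, "rx": 0, "ry": 0, "rz": 0, "claw": -1}, {"x": 0, "y": 0, "z": 0.02, "rx": 0, "ry": 0, "rz": 0, "claw": -1}, {"x": 0, "y": 0, "z": 0.02, "rx": 0, "ry": 0, "rz": 0, "claw": -1}, {"x": 0, "y": 0, "z": 0.02, "rx": 0, "ry": 0, "rz": 0, "claw": -1}]}}

```text
time: 42.13
tool_pos: [0.5908, 0.0324, 0.0745]
tool_rot: [3.141, 0.0, 1.677]
contact_force: [1.0, 0.8, -2.8]
opening: 0.04
grip_force: 24.9
```

{"name": "step_arm", "arguments": {"steps": [{"x": 0, "y": 0, "z": 0.0015, "rx": 0, "ry": 0, "rz": 0, "claw": -1}, {"x": 0, "y": 0, "z": 0.0025, "rx": 0, "ry": 0, "rz": 0, "claw": -1}, {"x": 0, "y": 0, "z": 0.0025, "rx": 0, "ry": 0, "rz": 0, "claw": -1}, {"x": 0, "y": 0, "z": 0.0025, "rx": 0, "ry": 0, "rz": 0, "claw": 1}, {"x": 0, "y": 0, "z": 0.0025, "rx": 0, "ry": 0, "rz": 0, "claw": 1}, {"x": 0, "y": 0, "z": 0.0025, "rx": 0, "ry": 0, "rz": 0, "claw": 1}, {"x": 0, "y": 0, "z": 0.0025, "rx": 0, "ry": 0, "rz": 0, "claw": 1}, {"x": 0, "y": 0, "z": 0.0025, "rx": 0, "ry": 0, "rz": 0, "claw": 1}, {"x": 0, "y": 0, "z": -0.04, "rx": 0, "ry": 0, "rz": 0, "claw": 1}, {"x": 0, "y": 0, "z": -0.09, "rx": 0, "ry": 0, "rz": 0, "claw": 1}, {"x": 0, "y": 0, "z": -0.14, "rx": 0, "ry": 0, "rz": 0, "claw": 1}, {"x": 0, "y": 0, "z": -0.19, "rx": 0, "ry": 0, "rz": 0, "claw": 1}]}}

```text
time: 43.13
tool_pos: [0.5902, 0.0324, 0.2179]
tool_rot: [-3.141, -0.0, 1.676]
contact_force: [1.6, -0.3, -0.0]
opening: 0.0913
grip_force: 0.0
```

{"name": "step_arm", "arguments": {"steps": [{"x": 0.1, "y": -0.1, "z": -0.05, "rx": 0, "ry": 0, "rz": 0, "claw": 1}, {"x": 0.2, "y": -0.2, "z": -0.05, "rx": 0, "ry": 0, "rz": 0, "claw": 1}, {"x": 0.3, "y": -0.2, "z": -0.05, "rx": 0, "ry": 0, "rz": 0, "claw": 1}, {"x": 0.3, "y": -0.2, "z": -0.05, "rx": 0, "ry": 0, "rz": 0, "claw": 1}, {"x": 0.3, "y": -0.2, "z": -0.05, "rx": 0, "ry": 0, "rz": 0, "claw": 1}, {"x": 0.3, "y": -0.2, "z": -0.05, "rx": 0, "ry": 0, "rz": 0, "claw": 1}, {"x": 0.3, "y": -0.2, "z": -0.05, "rx": 0, "ry": 0, "rz": 0, "claw": 1}, {"x": 0.3, "y": -0.2, "z": -0.05, "rx": 0, "ry": 0, "rz": 0, "claw": 1}, {"x": 0.3, "y": -0.2, "z": -0.05, "rx": 0, "ry": 0, "rz": 0, "claw": 1}, {"x": 0.3, "y": -0.2, "z": -0.05, "rx": 0, "ry": 0, "rz": 0, "claw": 1}]}}

```text
time: 43.97
tool_pos: [0.4179, 0.24, 0.2539]
tool_rot: [3.141, 0.0, 1.677]
contact_force: [0.4, 0.2, 0.5]
opening: 0.0921
grip_force: 0.0
```

Run:
```python
from h import *
for c in('top','side'):
    im,d=read_camera(c)
    if c=='side': cv2.imwrite('pics/s9.png',cv2.resize(im[130:330,180:460],None,fx=2.8,fy=2.8))
    for nm,D in(('start',np.load(c+'0.npz')['d']),('now',d)):
        P=cloud(c,D);m=(P[...,2]>.1)&(P[...,2]<.14)
        for n,(a,q) in dict(bo=(.59,.033),ae=(.6,-.03),ca=(.608,-.091)).items():
            k=m&(abs(P[...,0]-a)<.029)&(abs(P[...,1]-q)<.029);print(c,nm,n,rect(P[k][:,:2]) if k.sum()>5 else k.sum())
    k=(abs(P[...,0]-.457)<.04)&(abs(P[...,1]+.313)<.04)&(P[...,2]>.035)&(P[...,2]<.07)
    print('trafo',rect(P[k][:,:2]) if k.sum()>5 else '')
```

```text
top start bo ([590.5, 32.1], [39.8, 40.6], 'longaxis deg', np.float32(4.0))
top start ae ([597.3, -30.9], [34.6, 35.9], 'longaxis deg', np.float32(95.7))
top start ca ([606.9, -92.3], [39.0, 39.2], 'longaxis deg', np.float32(87.1))
top now bo ([591.7, 31.3], [40.0, 40.7], 'longaxis deg', np.float32(6.4))
top now ae ([595.6, -30.6], [34.2, 34.6], 'longaxis deg', np.float32(89.0))
top now ca ([609.9, -93.6], [37.1, 39.2], 'longaxis deg', np.float32(178.3))
trafo ([455.7, -312.8], [34.0, 45.0], 'longaxis deg', np.float32(87.8))
side start bo ([590.5, 34.5], [41.1, 42.4], 'longaxis deg', np.float32(93.0))
side start ae ([600.7, -26.8], [36.3, 38.0], 'longaxis deg', np.float32(138.7))
side start ca ([608.0, -89.4], [36.6, 39.2], 'longaxis deg', np.float32(73.6))
side now bo ([591.7, 33.1], [43.2, 43.4], 'longaxis deg', np.float32(3.1))
side now ae ([599.8, -27.8], [36.4, 38.4], 'longaxis deg', np.float32(138.7))
side now ca ([609.0, -93.2], [36.7, 39.8], 'longaxis deg', np.float32(57.5))
trafo ([455.4, -310.1], [31.4, 48.1], 'longaxis deg', np.float32(94.3))
```

View pics/s9.png

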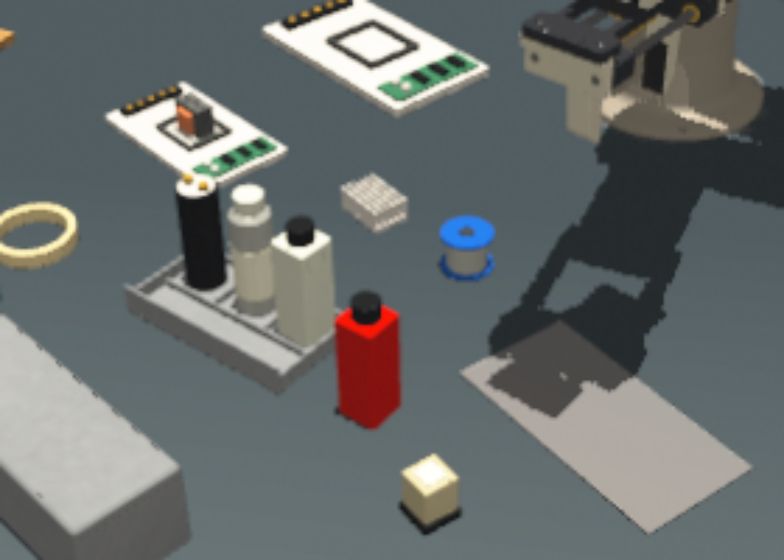

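The picture shows all three containers upright in their own compartments, within about 4 mm of their starts. The transformer sits in the nest at about 1 mm from its middle, and the gripper is clear of everything.

```bash
python3 -c "
from cell import robot
print(robot.hand_in())"
```

```text
the job is handed in; nothing more can be done
None
```

The job is handed in (no verdict came back): at the last look the transformer was seated in the nest about 1 mm off centre, and the aerosol, bottle and capacitor stood upright in their own compartments within about 4 mm of their starts, with everything released.

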